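# Gauge the deck scrapers and rack them

## Robot

A 7-joint arm with a two-finger parallel gripper is mounted at the origin on the work surface. World frame = base frame: x ahead of the robot, y to its left, z up, the work surface at z = 0. Lengths are in m, angles in degrees, forces in N, time in s.
With the tool pointing down it reaches from about 0.4 to 0.9 m from the base axis. Payload 5.6 kg.
Tool frame: the origin (TCP) lies on the front face of the gripper's body, between the roots of the fingers; the fingertips stand 88 mm ahead of it and the grasp point (between the pads) lies 69 mm ahead of it; x points along the fingers, y is the direction in which the jaws open and shut, and the axes are right-handed (so a half turn about x gives the same grasp; the last joint's range is limited). The gripper opens to 92 mm and grips with 3 to 60 N. Pads are 20 mm wide; open, the fingers measure 128 mm over their backs; the gripper's body (75 mm by 189 mm) begins 69 mm behind the grasp point.
Start: joints at [-78.782, 26.786, -0.665, 91.828, 0.344, 61.387, -3.226], TCP at [0.154, 0.632, 0.303] pointing down, gripper open.
Joint ranges: [-144.91, 144.91], [-17.63, 115.5], [-89.93, 88.59], [15.96, 139.68], [-74.01, 254.01], [8.47, 105.57], [-167.45, 167.45]. Speed limits (degrees/s): [147.25, 147.25, 180, 180, 180, 180, 180].

## Interface

Orientations are given as a 3x3 rotation matrix whose columns are the frame's x, y, z axes.
In Python, from station import read_state, camera, camera_model, close_job gives the robot as it stands.
- The arm moves only by the tool apply_moves, never from a script. Its argument "increments" is a list of rows, each an object of numbers: "dx", "dy", "dz": the shift along the tool's x, y, z in m; "wx", "wy", "wz": the turn, a rotation vector about the tool's x, y, z in degrees. A call has 1 to 5 rows; each row shifts and turns the commanded pose from where the row before left it, along the tool's axes as they then stand; what a row does not reach is not made up. A row lasts 1/8 s, in which the tool goes at most 62.5 mm and 10.7 degrees, less where a joint would pass 70% of its speed; a pose out of reach is approached as far as the arm can. A call with a gripper value outside its range is refused whole. "jaw" is the opening, from 0 (shut) to 1 (fully open), set as the call begins (left out, the last holds). The fingers move at their own pace and stop on an object; the grip force is fixed at half the most. Time passes only in rows, so rows that do not move let the fingers close. It gives the time, the measured TCP pose, the force and the opening at its end, in the units of the state.
- read_state(): the state, without advancing time (a new reading comes with each control period).
- camera(name): name is "scene" or "top" or "wrist"; returns (picture, depth): 480x640x3 uint8, red, green, blue; 480x640 float32, m along the optical axis (not along the pixel's ray), 0 where there is no reading.
- camera_model(name): a dict with "camera_matrix" (3x3 intrinsics, pixels), "rvec" (rotation vector, rad) and "tvec" (3), from world to camera coordinates, as OpenCV has them; the wrist camera has in their place "hand_eye" (4x4, takes a point from camera to tool coordinates, whose origin is the TCP and whose axes are the tool frame's). Camera axes: x right, y down, z forward; pixel columns grow to the right and rows downward; lengths in m; the calibration is good to about 2 mm. The wrist camera is an equidistant fisheye: a pixel r from the principal point sees the ray r / f radians off the axis. A picture is of the moment at which its call begins: read the wrist's pose just before it. camera_model takes no time and is no camera call.
- close_job(): hands the job in, once; it reports no verdict.
The state is a dict: "t": time; "joints": joint angles; "joint_vel": joint speeds; "joint_efforts": joint torques, N m; "position": TCP position; "orientation": TCP orientation; "force": force on the tool from outside, world axes, zero at the start; "ft_torque": the same for the moment, N m; "grip_width": finger opening in m.
Only numpy, scipy, OpenCV 4.12 (cv2) and the standard library are available. Lean on these libraries where they do the work, as an engineer would, in place of code of your own. Each camera call takes 0.05 s, during which the arm holds its last target. There are 200 camera calls.

## Task

Check the deck scrapers (two or three of them are out) for wear in the bench caliper, in logbook order red, yellow, blue: lay each one flat across the bed and gently slide the jaw shut on its blade until the sprung anvil gives and the pointer moves, then slide the jaw back. Slide each scraper, working edge first, fully home into the rack slot of its colour, and finish with the caliper jaw slid right back open. Leave everything else on the counter undisturbed.

Things in the scene. Friction and masses are not known exactly. Their poses are not given: they have to be found in the camera images.
- red_grip (a point): red scraper, lying flat: steel blade 150 x 46 x 8 mm with an upright red grip on it, 50 mm long (x), 20 mm wide (y), from 8 to 56 mm above the underside; 0.2 to 0.45 kg. Point: on the grip's axis, 32 mm above the underside; x towards the working edge (95 mm ahead; tail end 55 mm behind), z up. None if absent
- red_edge (a point): middle of the red scraper's working (front) edge: 95 mm ahead (+x) of red_grip, 4 mm above the underside; same axes. None if absent
- slot_red: the slot of the white rack with the red plate on its roof. Origin: middle of the slot's mouth, at table level; x points into the slot, y across it, z up
- yellow_grip (a point): yellow scraper, lying flat: steel blade 150 x 51 x 8 mm with an upright yellow grip on it, 50 mm long (x), 20 mm wide (y), from 8 to 56 mm above the underside; 0.2 to 0.45 kg. Point: on the grip's axis, 32 mm above the underside; x towards the working edge (95 mm ahead; tail end 55 mm behind), z up. None if absent
- yellow_edge (a point): middle of the yellow scraper's working (front) edge: 95 mm ahead (+x) of yellow_grip, 4 mm above the underside; same axes. None if absent
- slot_yellow: the slot of the white rack with the yellow plate on its roof. Origin: middle of the slot's mouth, at table level; x points into the slot, y across it, z up
- blue_grip (a point): blue scraper, lying flat: steel blade 150 x 56 x 8 mm with an upright blue grip on it, 50 mm long (x), 20 mm wide (y), from 8 to 56 mm above the underside; 0.2 to 0.45 kg. Point: on the grip's axis, 32 mm above the underside; x towards the working edge (95 mm ahead; tail end 55 mm behind), z up. None if absent
- blue_edge (a point): middle of the blue scraper's working (front) edge: 95 mm ahead (+x) of blue_grip, 4 mm above the underside; same axes. None if absent
- slot_blue: the slot of the white rack with the blue plate on its roof. Origin: middle of the slot's mouth, at table level; x points into the slot, y across it, z up
- rack: fixed white rack with three slots side by side, 72 mm apart, each 64 mm wide, 16 mm high, 64 mm deep; their floor is the table itself, the roof's top is 22 mm up. Origin: the middle slot's mouth, at table level; x into the slots. A scraper fully home (edge on the back wall) has its grip's centre 31 mm, its tail 86 mm in front of the mouth
- bed (a point): bench caliper fixed to the table: centre of its dark bed's top, 10 mm above the table; bed 120 (x) by 115 mm (y). z up; y is the measuring direction, sliding jaw to anvil; x square to it, away from the robot. Scrapers lie across it, blade along x, ends overhanging, with the grip 20 mm short (-x) of this point. A beam 26 mm high begins 86 mm ahead (+x)
- anvil_face (a point): middle of the sprung anvil's steel face, at y = +45 mm from the bed's centre, 21 mm above the table; axes as the bed. Anvil and jaw faces reach 40 mm either way along x, from 11 to 30 mm above the table. The open jaw's face is at y = -60 mm from the bed's centre
- jaw_tab (a point): centre of the black upright tab on the sliding jaw, 30 mm (x) by 18 mm (y), from 30 to 67 mm above the table; this point is 48.5 mm above it and 35 mm behind the jaw's face; same axes as the bed. Pinch it and push towards +y to close, -y to open.
- jaw (a joint): travel of the sliding jaw in m: 0 fully open (gap to the anvil 105 mm), grows to 0.070 as it closes; friction about 1.5 N, stays where it is left
- anvil (a joint): give of the sprung anvil in m: 0 at rest, up to 0.012; spring 600 N/m; a red pointer on top moves with it over the white plate. It gives only when a scraper is squeezed between jaw and anvil.
- mug: blue ceramic mug, bystander, 80 mm across, 95 mm high; origin at the centre of its underside
- tape: grey ring of tape, bystander, 100 mm across, 45 mm high; origin at the centre of its underside
- spray: green bottle with a white cap, bystander, 68 mm across, 200 mm high; origin at the centre of its underside
- carton: flat cardboard carton, bystander, 120 x 160 x 60 mm; origin at the centre of its underside
- driver: screwdriver, bystander, lying, about 200 mm
- tin: yellow tin, bystander, 80 mm across, 90 mm high; origin at the centre of its underside
- logbook: blue logbook, bystander, 150 x 210 x 14 mm; origin at the centre of its underside
Things that resemble listed ones, but are neither listed nor needed, are in the scene too. What is shaped like the part that bears blue_grip but purple is not meant.

How it is judged (in metres and radians):
On the way, in this order (a step that is already met when the one before it is completed fails the run):
1. the red scraper, lying flat, is squeezed between jaw and anvil (1 N and 1.2 N, about 2 mm of give) (contact force between jaw and red above 1 N and contact force between anvil and red above 1.2 N and angle between red_grip's own z axis and vertical below 0.15 rad), for 0.2 s.
2. the yellow scraper, lying flat, is squeezed between jaw and anvil (1 N and 1.2 N, about 2 mm of give) (contact force between jaw and yellow above 1 N and contact force between anvil and yellow above 1.2 N and angle between yellow_grip's own z axis and vertical below 0.15 rad), for 0.2 s.
3. the blue scraper, lying flat, is squeezed between jaw and anvil (1 N and 1.2 N, about 2 mm of give) (contact force between jaw and blue above 1 N and contact force between anvil and blue above 1.2 N and angle between blue_grip's own z axis and vertical below 0.15 rad), for 0.2 s.
At the end, for the whole second after the job is handed in: every scraper present lies flat and at rest in the slot of its own colour, its working edge at least 54 mm past the mouth (64 mm is the back wall), and the jaw is within 10 mm of fully open (x of red_edge in the frame of slot_red above 0.054 m and y of red_edge in the frame of slot_red between -0.02 and 0.02 m and height (world z) of each of red_edge, yellow_edge, blue_edge below 0.016 m and angle between each of red_grip, yellow_grip, blue_grip's own z axis and vertical below 0.12 rad and linear speed of each of red, yellow, blue below 0.02 m/s and x of yellow_edge in the frame of slot_yellow above 0.054 m and y of yellow_edge in the frame of slot_yellow between -0.02 and 0.02 m and x of blue_edge in the frame of slot_blue above 0.054 m and y of blue_edge in the frame of slot_blue between -0.02 and 0.02 m and value of joint jaw below 0.01 m); the robot touches nothing.
It fails at once if a scraper is squeezed by the jaw with more than 30 N (contact force between jaw and red above 30 N or contact force between jaw and yellow above 30 N or contact force between jaw and blue above 30 N).
It fails at once if a bystander is moved more than 40 mm (distance of any of mug, tape, spray, carton, driver, tin, logbook from where it was at the start of the episode above 0.04 m).
Of red, yellow, blue only 2 to 3 are there at a start; the rules pass over those that are not, and their reading is None.
At some moment in a run one of red, yellow, blue may be knocked a few centimetres aside while the robot is not near it.
Once in a run the grip may slacken for a moment while it holds something.
It also fails if it takes over 210 s, if anything falls off the work surface, if the arm or the gripper's body presses on something with over 40 N, if the wrist force passes 120 N, or if a joint passes its speed limit or range.

## Working session

There is one attempt and no reset: what is moved stays moved. The work goes in short steps, Python scripts to look and compute and a tool call to move; the robot and the scene stay as the last step left them, time stands still between calls to the robot, and variables do not carry over. Pictures are saved under pics/ and viewed, about 12 in all and at most 16, crops included, and the job is handed in when it is done.

Besides the shell and the picture viewer there is one more tool, called after "Request:" as name(argument=value, ...), one argument or row to a line, values as JSON. apply_moves: Moves the arm, as the interface text tells. Its arguments: {"type":"object","properties":{"increments":{"type":"array","items":{"type":"object","properties":{"dx":{"type":"number"},"dy":{"type":"number"},"dz":{"type":"number"},"wx":{"type":"number"},"wy":{"type":"number"},"wz":{"type":"number"}}}},"jaw":{"type":"number"}},"required":["increments"]}

```bash
ls; mkdir -p pics
python3 - <<'E'
from station import *
import cv2,numpy as np
s=read_state(); print({k:np.round(v,3).tolist() for k,v in s.items()})
for n in("scene","top"):
    p,d=camera(n); cv2.imwrite(f"pics/{n}0.png",p[:,:,::-1]); np.savez(f"pics/{n}0.npz",p=p,d=d)
    print(n,camera_model(n))
print(camera_model("wrist"))
E
```

```text
pics
{'t': 0.0, 'joints': [-78.781, 26.837, -0.663, 91.881, 0.344, 61.387, -3.226], 'joint_vel': [-0.07, 0.08, -0.056, 0.011, 0.117, 0.023, 0.015], 'joint_efforts': [-0.001, -52.057, -0.013, -24.375, -0.057, 0.017, 0.0], 'position': [0.154, 0.631, 0.302], 'orientation': [[-0.0, 0.237, 0.972], [-0.002, 0.972, -0.237], [-1.0, -0.002, 0.0]], 'force': [0.235, -0.687, -0.606], 'ft_torque': [-0.002, -0.063, 0.008], 'grip_width': 0.092}
scene {'camera_matrix': array([[591.149196  ,   0.        , 324.11621768],
       [  0.        , 591.149196  , 235.55186128],
       [  0.        ,   0.        ,   1.        ]]), 'rvec': array([ 0.78172061,  2.7608003 , -0.86042742]), 'tvec': array([ 0.40688432, -0.16315189,  1.67324692])}
top {'camera_matrix': array([[433.18278187,   0.        , 323.99675508],
       [  0.        , 433.18278187, 240.37146207],
       [  0.        ,   0.        ,   1.        ]]), 'rvec': array([ 2.18457572, -2.12018685,  0.1835329 ]), 'tvec': array([-0.03446122,  0.48348782,  1.16587525])}
{'camera_matrix': array([[371.64829954,   0.        , 321.75879034],
       [  0.        , 371.64829954, 238.31737993],
       [  0.        ,   0.        ,   1.        ]]), 'hand_eye': array([[-1.29161621e-04, -2.97885582e-01,  9.54601573e-01,
        -8.09855420e-02],
       [ 9.99999951e-01,  2.32931636e-04,  2.07991057e-04,
        -1.47349574e-03],
       [-2.84314443e-04,  9.54601553e-01,  2.97885537e-01,
        -8.43964028e-02],
       [ 0.00000000e+00,  0.00000000e+00,  0.00000000e+00,
         1.00000000e+00]])}
```

View pics/top0.png

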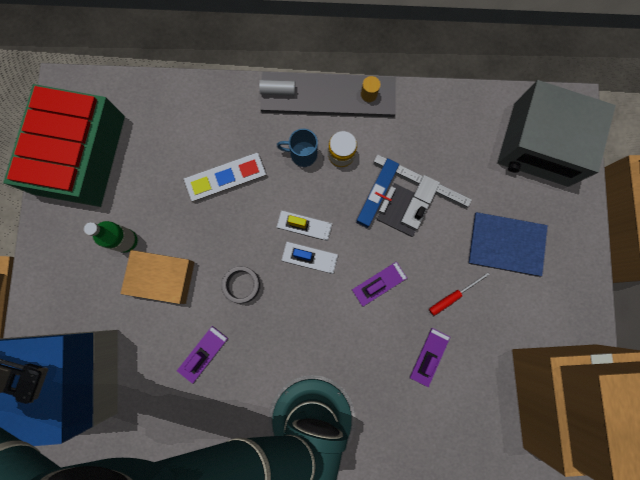

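View pics/scene0.png

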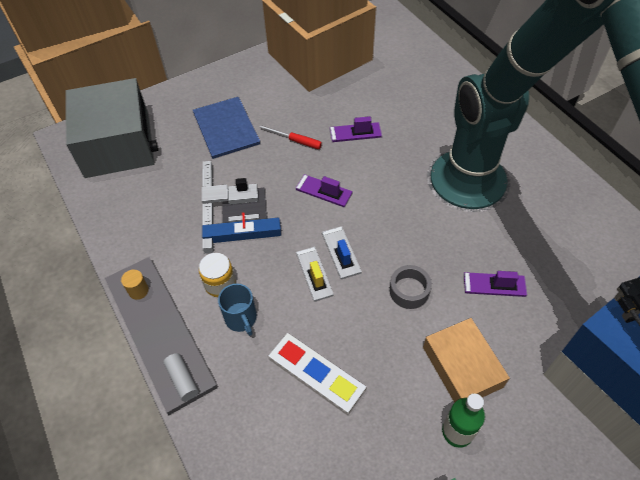

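```bash
cat > h.py <<'E'
import numpy as np,cv2
from station import *
def cloud(n,d,pose=None):
    m=camera_model(n);K=m["camera_matrix"];v,u=np.mgrid[:480,:640].astype(float)
    x=(u-K[0,2])/K[0,0];y=(v-K[1,2])/K[1,1]
    if "hand_eye" in m:
        r=np.hypot(x,y)+1e-9;k=np.tan(np.minimum(r,1.5))/r;x,y=x*k,y*k
        P=np.stack([x*d,y*d,d],-1)
        H=m["hand_eye"];P=P@H[:3,:3].T+H[:3,3]
        return P@np.array(pose[1]).T+np.array(pose[0])
    R=cv2.Rodrigues(m["rvec"])[0]
    return (np.stack([x*d,y*d,d],-1)-m["tvec"])@R
COL=dict(red=((0,8),(172,180)),yellow=((24,34),),blue=((100,118),),purple=((135,155),))
def cmask(p,c,s=150,v=60):
    h=cv2.cvtColor(p,cv2.COLOR_RGB2HSV)
    m=np.zeros(p.shape[:2],bool)
    for a,b in COL[c]: m|=(h[...,0]>=a)&(h[...,0]<=b)
    return m&(h[...,1]>s)&(h[...,2]>v)
def rect(P):
    (c,wh,a)=cv2.minAreaRect((P[:,:2]*1000).astype(np.float32))
    return np.round(c,1),np.round(wh,1),round(a,1)
def blobs(P,mask,amin=15):
    n,l,st,_=cv2.connectedComponentsWithStats(mask.astype(np.uint8))
    for i in range(1,n):
        if st[i,4]>=amin:
            Q=P[l==i];Q=Q[np.isfinite(Q).all(1)];yield st[i],Q
E
python3 - <<'E'
from h import *
for n in("top","scene"):
    z=np.load(f"pics/{n}0.npz");p,d=z["p"],z["d"];P=cloud(n,d)
    print(n,"table z",np.median(P[(abs(P[...,2])<.02)&(d>0)],0))
    for c in("red","yellow","blue"):
        for st,Q in blobs(P,cmask(p,c)&(d>0)&(P[...,2]<.12)&(P[...,2]>-.02)):
            zt=np.percentile(Q[:,2],80);T=Q[abs(Q[:,2]-zt)<.006]
            if len(T)>5 and 0.2<T[:,0].mean()<1: print(c,st.tolist(),"ztop %.3f"%zt,*rect(T))
    # white/steel pieces low
    h=cv2.cvtColor(p,cv2.COLOR_RGB2HSV)
    w=(h[...,1]<40)&(h[...,2]>150)&(d>0)
    for st,Q in blobs(P,w,60):
        if Q[:,2].mean()<.1 and 0.2<Q[:,0].mean()<1: print("white",st.tolist(),"z %.3f"%np.median(Q[:,2]),*rect(Q))
    k=(h[...,2]<60)&(P[...,2]>.055)&(P[...,2]<.08)&(d>0)
    for st,Q in blobs(P,k,15): print("dark",st.tolist(),*rect(Q))
E
```

```text
top table z [ 0.39933037 -0.02366894 -0.0004789 ]
red [239, 160, 20, 17, 205] ztop 0.025 [689.3 202.5] [38.5 47. ] 21.5
red [376, 192, 16, 9, 33] ztop 0.040 [ 614.8 -182.4] [45.4  5.8] 65.1
red [429, 290, 33, 25, 312] ztop 0.025 [ 324.6 -361. ] [22.9 99.7] 35.6
yellow [191, 177, 20, 17, 215] ztop 0.025 [634.4 335.3] [38.3 47.5] 23.4
yellow [288, 215, 18, 12, 143] ztop 0.056 [534.9  57.8] [47.1 20.6] 76.8
blue [376, 159, 23, 35, 362] ztop 0.035 [ 676.8 -190. ] [ 37.1 100.8] 64.8
blue [215, 168, 20, 18, 216] ztop 0.025 [660.9 268.1] [40.3 47.1] 23.2
blue [357, 198, 26, 28, 332] ztop 0.035 [ 578. -145.] [36.7 89. ] 64.7
blue [293, 249, 19, 10, 133] ztop 0.057 [443.6  39.9] [48.2 19.4] 77.7
white [260, 83, 34, 5, 126] z 0.059 [928.6 129.8] [95.6 12.9] 89.3
white [330, 131, 26, 25, 493] z 0.089 [762.3 -72.4] [ 69.6 103.5] 53.2
white [184, 153, 81, 48, 1040] z 0.021 [663.4 270.3] [ 73.4 221.4] 22.6
white [375, 155, 11, 10, 66] z 0.025 [ 731.4 -176.3] [26.8 29.6] 69.4
white [397, 166, 25, 16, 156] z 0.025 [ 693.1 -261.6] [70.6 32.6] 64.9
white [415, 176, 56, 30, 574] z 0.037 [ 620.5 -354.5]
[... 3249 characters left out ...]
382, 12, 22, 64] z -0.001 [997.6 118.5] [ 7.7 58.6] 0.1
white [195, 389, 31, 46, 288] z -0.001 [910.4 214.6] [99.  48.2] 39.8
white [216, 399, 19, 15, 98] z -0.001 [872.7 233.2] [31.2 38.9] 37.7
white [182, 405, 16, 26, 112] z -0.002 [950.4 213.6] [52.8 34.6] 72.8
white [221, 425, 11, 16, 94] z -0.001 [897.5 282.7] [34.1 21.6] 63.4
white [356, 438, 15, 22, 106] z -0.001 [658.7 465.9] [24.  50.6] 2.9
dark [75, 126, 75, 40, 494] [ 813.1 -555.2] [220.7  84.9] 5.0
dark [448, 159, 49, 26, 294] [29.6 28.1] [ 61.2 129.9] 41.1
dark [236, 178, 11, 8, 64] [ 567.4 -279.8] [20.8 27. ] 60.8
dark [221, 295, 5, 12, 31] [770.8  25.6] [23.5  3.7] 46.4
dark [250, 302, 5, 12, 32] [719.4  79. ] [22.8  3.5] 40.0
```

Run:
```python
import cv2
p=cv2.imread("pics/top0.png")[120:270,170:480];cv2.imwrite("pics/crop.png",cv2.resize(p,(775,375),interpolation=cv2.INTER_CUBIC))
```

```text
(no output)
```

View pics/crop.png

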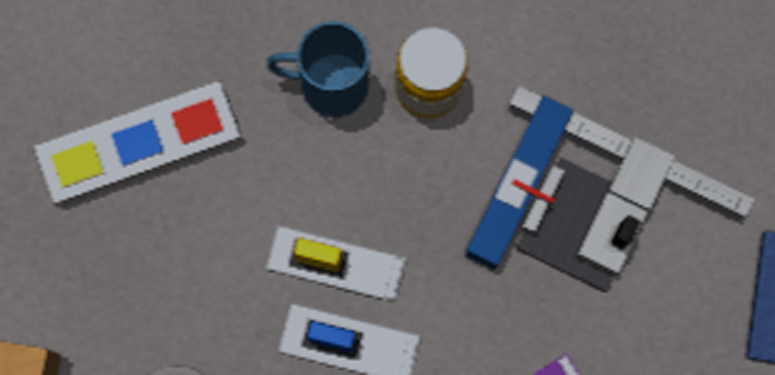

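```bash
cat > plan.py <<'E'
# usage: plan.py lin ang  x y z yaw [x y z yaw ...]   (grasp point mm, yaw of tool y, deg)
import sys,numpy as np
from scipy.spatial.transform import Rotation as R
from station import read_state
s=read_state();p=np.array(s["position"]);o=np.array(s["orientation"])
u,_,v=np.linalg.svd(o);o=u@v
print("t",round(s["t"],2),"grasp",np.round((p+.069*o[:,0])*1e3,1),"yaw",round(np.degrees(np.arctan2(o[1,1],o[0,1])),2),"tiltx",np.round(o[:,0],4),"w",round(s["grip_width"],4),"F",np.round(s["force"],1))
a=[float(x) for x in sys.argv[1:]]
def tgt(x,y,z,yaw):
    c,s_=np.cos(np.radians(yaw)),np.sin(np.radians(yaw))
    ax=np.array([0,0,-1.]);ay=np.array([c,s_,0]);O=np.stack([ax,ay,np.cross(ax,ay)],1)
    return np.array([x,y,z])/1e3-.069*ax,O
if len(a)>2:
    lin,ang=a[:2];k=0
    for i in range(2,len(a),4):
        P,O=tgt(*a[i:i+4]);rv=R.from_matrix(O@o.T).as_rotvec()
        n=max(1,int(np.ceil(max(np.linalg.norm(P-p)*1e3/lin,np.degrees(np.linalg.norm(rv))/ang))))
        p0,o0=p,o
        for j in range(1,n+1):
            tp=p0+(P-p0)*j/n;to=R.from_rotvec(rv*j/n).as_matrix()@o0
            d=np.round(o.T@(tp-p),4 if j==n else 3);w=np.round(R.from_matrix(o.T@to).as_rotvec(degrees=True),1)
            p=p+o@d;o=o@R.from_rotvec(w,degrees=True).as_matrix()
            r={q:float(x) for q,x in zip(("dx","dy","dz","wx","wy","wz"),[*d,*w]) if abs(x)>1e-9}
            print(str(r).replace("'",'"').replace(" ",""),end=",\n" if k%5!=4 else "\n--\n");k+=1
        print(" ##wp")
E
python3 plan.py 50 9.9 490 100 231 -12.7
```

```text
t 0.1 grasp [153.7 631.  232.8] yaw 76.31 tiltx [-3.0e-04 -1.6e-03 -1.0e+00] w 0.0919 F [-0.5 -0.7 -0.1]
{"dy":-0.034,"dz":0.035,"wx":6.8},
{"dy":-0.029,"dz":0.038,"wx":6.9},
{"dx":0.001,"dy":-0.024,"dz":0.042,"wx":6.8},
{"dy":-0.019,"dz":0.044,"wx":6.9},
{"dy":-0.014,"dz":0.047,"wx":6.8}
--
{"dy":-0.008,"dz":0.047,"wx":6.9},
{"dy":-0.003,"dz":0.049,"wx":6.8,"wy":0.1},
{"dx":0.001,"dy":0.004,"dz":0.048,"wx":6.9},
{"dy":0.009,"dz":0.048,"wx":6.8},
{"dy":0.014,"dz":0.046,"wx":6.9}
--
{"dy":0.02,"dz":0.044,"wx":6.8,"wz":0.1},
{"dy":0.025,"dz":0.041,"wx":6.9},
{"dx":0.0002,"dy":0.0303,"dz":0.0379,"wx":6.8},
 ##wp
```

Request:
apply_moves(
  increments=[
    {"dy":-0.034,"dz":0.035,"wx":6.8},
    {"dy":-0.029,"dz":0.038,"wx":6.9},
    {"dx":0.001,"dy":-0.024,"dz":0.042,"wx":6.8},
    {"dy":-0.019,"dz":0.044,"wx":6.9},
    {"dy":-0.014,"dz":0.047,"wx":6.8},
  ],
  jaw=1,
)

```text
validation failed for argument at $.in...
```

Request:
apply_moves(
  increments=[
    {"dy":-0.008,"dz":0.047,"wx":6.9},
    {"dy":-0.003,"dz":0.049,"wx":6.8,"wy":0.1},
    {"dx":0.001,"dy":0.004,"dz":0.048,"wx":6.9},
    {"dy":0.009,"dz":0.048,"wx":6.8},
    {"dy":0.014,"dz":0.046,"wx":6.9},
  ],
)

```text
validation failed for argument at $.in...
```

Request:
apply_moves(
  increments=[
    {"dy":0.02,"dz":0.044,"wx":6.8,"wz":0.1},
    {"dy":0.025,"dz":0.041,"wx":6.9},
    {"dy":0.03,"dz":0.038,"wx":6.8},
    {},
    {},
  ],
)

```text
validation failed for argument at $.in...
```

```bash
cat > look.py <<'E'
import sys
from h import *
def look(name):
    s=read_state();p,d=camera("wrist");cv2.imwrite(f"pics/{name}.png",p[:,:,::-1])
    P=cloud("wrist",d,(s["position"],s["orientation"]));np.savez(f"pics/{name}.npz",p=p,d=d,P=P)
    return p,d,P
def report(p,d,P,cols=("red","yellow","blue"),zmin=.012,zmax=.075):
    for c in cols:
        for st,Q in blobs(P,cmask(p,c)&(d>0)&(P[...,2]<zmax)&(P[...,2]>zmin),60):
            zt=np.percentile(Q[:,2],80);T=Q[abs(Q[:,2]-zt)<.005]
            if len(T)>30: print(c,st.tolist(),"ztop %.4f"%zt,*rect(T))
if __name__=="__main__":
    p,d,P=look(sys.argv[1]);report(p,d,P)
    t=P[(abs(P[...,2])<.006)&(d>0)];print("table",np.median(t[:,2]))
E
python3 look.py w1; python3 plan.py
python3 - <<'E'
from h import *
p,d=camera("scene");cv2.imwrite("pics/s1.png",p[:,:,::-1])
p,d=camera("top");cv2.imwrite("pics/t1.png",p[:,:,::-1])
E
```

```text
table -0.0010086558218286856
t 0.15 grasp [153.7 631.2 233. ] yaw 76.31 tiltx [-2.0e-04 -1.3e-03 -1.0e+00] w 0.092 F [-0.   0.2 -0.3]
```

View pics/w1.png

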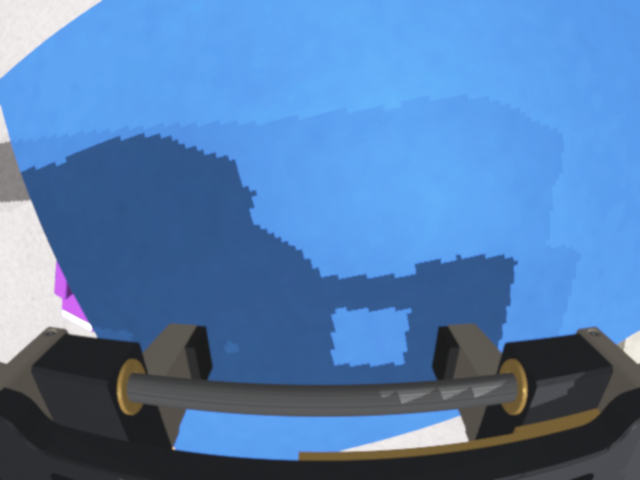

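View pics/t1.png

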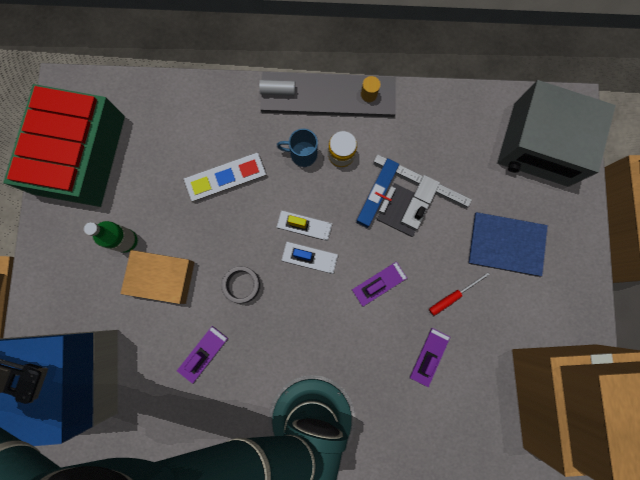

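Request:
apply_moves(
  increments=[
    {"dx":0.0,"dy":-0.034,"dz":0.035,"wx":6.8,"wy":0.0,"wz":0.0},
  ],
)

```text
t: 0.38
position: [0.1771, 0.5918, 0.302]
orientation: [[-0.002, 0.347, 0.938], [0.001, 0.938, -0.347], [-1.0, 0.0, -0.002]]
force: [0.9, -0.4, -0.1]
grip_width: 0.0917
```

```bash
sed -i 's/ if abs(x)>1e-9}/}/' plan.py
python3 - <<'E'
import numpy as np
P=np.load("pics/w1.npz")["P"];m=P[50:250:40,100:600:100]
print(np.round(m,3).tolist())
E
python3 plan.py
```

```text
[[[0.019, 0.579, 0.26], [0.035, 0.616, 0.259], [0.045, 0.649, 0.259], [0.052, 0.68, 0.261], [0.056, 0.717, 0.26]], [[0.034, 0.575, 0.26], [0.048, 0.613, 0.26], [0.058, 0.646, 0.26], [0.065, 0.677, 0.26], [0.071, 0.714, 0.26]], [[0.049, 0.571, 0.26], [0.062, 0.61, 0.259], [0.071, 0.642, 0.259], [0.078, 0.675, 0.259], [0.085, 0.711, 0.26]], [[0.063, 0.566, 0.26], [0.075, 0.606, 0.261], [0.084, 0.639, 0.26], [0.092, 0.672, 0.259], [0.099, 0.708, 0.261]], [[0.077, 0.56, 0.259], [0.088, 0.601, 0.259], [0.097, 0.636, 0.26], [0.105, 0.669, 0.259], [0.114, 0.707, 0.259]]]
t 0.38 grasp [177.  591.8 233. ] yaw 69.67 tiltx [-1.6e-03  9.0e-04 -1.0e+00] w 0.0917 F [ 0.9 -0.4 -0.1]
```

Run:
```python
from h import *
z=np.load("pics/top0.npz");P=cloud("top",z["d"]);p=z["p"]
h=cv2.cvtColor(p,cv2.COLOR_RGB2HSV)
for c in["blue"]:
    m=cmask(p,c,120,40)&(P[...,2]>.1)
    for st,Q in blobs(P,m,100): print(st.tolist(),np.percentile(Q,[1,50,99],axis=0).round(3).tolist())
P=np.load("pics/w1.npz")["P"];p=np.load("pics/w1.npz")["p"]
m=cmask(p,"blue",100,40)&(P[...,2]>.1)&(P[...,2]<.29)
for st,Q in blobs(P,m,500): print(st.tolist(),np.percentile(Q,[1,50,99],axis=0).round(3).tolist())
print([ (r,P[r,380].round(3).tolist()) for r in range(260,480,15)])
```

```text
[0, 335, 64, 111, 4971] [[0.007, 0.523, 0.228], [0.093, 0.578, 0.26], [0.221, 0.668, 0.264]]
[0, 0, 640, 385, 210658] [[0.009, 0.53, 0.258], [0.086, 0.65, 0.26], [0.176, 0.784, 0.261]]
[174, 410, 286, 50, 8801] [[0.178, 0.545, 0.259], [0.2, 0.6, 0.26], [0.215, 0.677, 0.261]]
[(260, [0.121, 0.659, 0.26]), (275, [0.127, 0.658, 0.26]), (290, [0.133, 0.657, 0.26]), (305, [0.139, 0.656, 0.26]), (320, [0.145, 0.654, 0.26]), (335, [0.152, 0.653, 0.26]), (350, [0.159, 0.652, 0.26]), (365, [0.167, 0.651, 0.26]), (380, [0.175, 0.65, 0.259]), (395, [0.132, 0.649, 0.317]), (410, [0.134, 0.648, 0.319]), (425, [0.204, 0.645, 0.259]), (440, [0.214, 0.644, 0.26]), (455, [0.14, 0.646, 0.328]), (470, [0.133, 0.646, 0.338])]
```

```bash
python3 plan.py 50 9.9 177 592 300 69.7 340 340 300 30 490 100 231 -12.7
```

```text
t 0.38 grasp [177.  591.8 233. ] yaw 69.67 tiltx [-1.6e-03  9.0e-04 -1.0e+00] w 0.0917 F [ 0.9 -0.4 -0.1]
{"dx":-0.034,"dy":0.0,"dz":-0.0,"wx":-0.0,"wy":-0.1,"wz":-0.0},
{"dx":-0.033,"dy":0.0002,"dz":-0.0002,"wx":-0.0,"wy":-0.0,"wz":-0.0},
 ##wp
{"dx":-0.0,"dy":-0.026,"dz":0.034,"wx":5.7,"wy":-0.0,"wz":-0.0},
{"dx":-0.0,"dy":-0.022,"dz":0.037,"wx":5.6,"wy":-0.0,"wz":-0.0},
{"dx":-0.0,"dy":-0.018,"dz":0.039,"wx":5.7,"wy":-0.0,"wz":-0.0}
--
{"dx":-0.0,"dy":-0.015,"dz":0.04,"wx":5.7,"wy":-0.0,"wz":-0.0},
{"dx":-0.0,"dy":-0.01,"dz":0.042,"wx":5.6,"wy":-0.0,"wz":-0.0},
{"dx":-0.0,"dy":-0.007,"dz":0.042,"wx":5.7,"wy":-0.0,"wz":-0.0},
{"dx":-0.0001,"dy":-0.0016,"dz":0.0428,"wx":5.7,"wy":-0.0,"wz":-0.0},
 ##wp
{"dx":0.011,"dy":0.002,"dz":0.047,"wx":7.1,"wy":-0.0,"wz":-0.0}
--
{"dx":0.012,"dy":0.007,"dz":0.047,"wx":7.1,"wy":-0.0,"wz":-0.0},
{"dx":0.011,"dy":0.013,"dz":0.045,"wx":7.1,"wy":-0.0,"wz":-0.0},
{"dx":0.012,"dy":0.019,"dz":0.043,"wx":7.1,"wy":-0.0,"wz":-0.0},
{"dx":0.011,"dy":0.024,"dz":0.041,"wx":7.2,"wy":-0.0,"wz":-0.0},
{"dx":0.012,"dy":0.0288,"dz":0.0373,"wx":7.1,"wy":-0.0,"wz":-0.0}
--
 ##wp
```

Request:
apply_moves(
  increments=[
    {"dx":-0.034,"dy":0,"dz":0,"wx":0,"wy":-0.1,"wz":0},
    {"dx":-0.033,"dy":0,"dz":0,"wx":0,"wy":0,"wz":0},
    {"dx":0,"dy":-0.026,"dz":0.034,"wx":5.7,"wy":0,"wz":0},
    {"dx":0,"dy":-0.022,"dz":0.037,"wx":5.6,"wy":0,"wz":0},
    {"dx":0,"dy":-0.018,"dz":0.039,"wx":5.7,"wy":0,"wz":0},
  ],
)

```text
t: 1.0
position: [0.2502, 0.4809, 0.3699]
orientation: [[0.002, 0.611, 0.792], [-0.0, 0.792, -0.611], [-1.0, 0.001, 0.002]]
force: [1.4, -0.1, -0.8]
grip_width: 0.0923
```

Request:
apply_moves(
  increments=[
    {"dx":0,"dy":-0.015,"dz":0.04,"wx":5.7,"wy":0,"wz":0},
    {"dx":0,"dy":-0.01,"dz":0.042,"wx":5.6,"wy":0,"wz":0},
    {"dx":0,"dy":-0.007,"dz":0.042,"wx":5.7,"wy":0,"wz":0},
    {"dx":0,"dy":-0.002,"dz":0.043,"wx":5.7,"wy":0,"wz":0},
    {"dx":0.011,"dy":0.002,"dz":0.047,"wx":7.1,"wy":0,"wz":0},
  ],
)

```text
t: 1.62
position: [0.3677, 0.2968, 0.3599]
orientation: [[0.003, 0.924, 0.383], [0.001, 0.383, -0.924], [-1.0, 0.003, -0.0]]
force: [0.8, 0.4, -0.1]
grip_width: 0.0918
```

Request:
apply_moves(
  increments=[
    {"dx":0.012,"dy":0.007,"dz":0.047,"wx":7.1,"wy":0,"wz":0},
    {"dx":0.011,"dy":0.013,"dz":0.045,"wx":7.1,"wy":0,"wz":0},
    {"dx":0.012,"dy":0.019,"dz":0.043,"wx":7.1,"wy":0,"wz":0},
    {"dx":0.011,"dy":0.024,"dz":0.041,"wx":7.2,"wy":0,"wz":0},
    {"dx":0.012,"dy":0.029,"dz":0.037,"wx":7.1,"wy":0,"wz":0},
  ],
)

```text
t: 2.25
position: [0.4922, 0.096, 0.3014]
orientation: [[0.002, 0.974, -0.227], [-0.0, -0.227, -0.974], [-1.0, 0.002, -0.0]]
force: [0.6, 0.6, -0.5]
grip_width: 0.0917
```

Request:
apply_moves(
  increments=[
    {"dx":0,"dy":0,"dz":0,"wx":0,"wy":0,"wz":0},
    {"dx":0,"dy":0,"dz":0,"wx":0,"wy":0,"wz":0},
    {"dx":0,"dy":0,"dz":0,"wx":0,"wy":0,"wz":0},
  ],
)

```text
t: 2.62
position: [0.4911, 0.0986, 0.3017]
orientation: [[0.002, 0.975, -0.22], [0.0, -0.22, -0.975], [-1.0, 0.002, -0.001]]
force: [0.0, 0.6, -0.1]
grip_width: 0.0915
```

```bash
python3 look.py w2; python3 plan.py
python3 - <<'E'
from h import *
z=np.load("pics/w2.npz");p,d,P=z["p"],z["d"],z["P"]
h=cv2.cvtColor(p,cv2.COLOR_RGB2HSV)
w=(h[...,1]<40)&(P[...,2]>.004)&(P[...,2]<.03)&(d>0)
for st,Q in blobs(P,w,200): print("white",st.tolist(),"z %.4f"%np.median(Q[:,2]),*rect(Q))
a,_=camera("scene")
for q in (a,camera("top")[0]):
    n,l,st,_=cv2.connectedComponentsWithStats(cmask(q,"red").astype(np.uint8));print([s.tolist() for s in st[1:] if s[4]>20])
E
```

```text
red [463, 49, 50, 55, 1463] ztop 0.0237 [688.  201.5] [39.6 47.5] 22.7
yellow [366, 225, 20, 33, 563] ztop 0.0556 [536.1  66. ] [31.2 17.6] 77.0
blue [423, 0, 53, 44, 1353] ztop 0.0238 [660.3 268. ] [37.8 47.3] 22.3
blue [277, 250, 22, 59, 1150] ztop 0.0552 [443.3  39.5] [48.3 18.5] 75.9
blue [399, 361, 38, 22, 571] ztop 0.0330 [ 561.6 -122.5] [18. 46.] 76.9
table -0.0010070543726944103
t 2.67 grasp [491.2  98.6 232.8] yaw -12.73 tiltx [ 1.9e-03  2.0e-04 -1.0e+00] w 0.092 F [-0.2 -0.3  0.6]
white [398, 0, 133, 125, 4759] z 0.0210 [676.4 235.8] [ 73.7 152.5] 22.3
white [603, 86, 37, 265, 7227] z 0.0188 [897.7 -22.9] [ 80.3 406. ] 4.3
white [182, 95, 38, 86, 539] z 0.0175 [391.5 199.8] [89.3 28.1] 81.9
white [133, 105, 45, 76, 900] z 0.0179 [338.4 207.4] [76.4 42.8] 80.3
white [58, 109, 16, 43, 294] z 0.0078 [219.2 262.6] [53.  12.6] 54.1
white [344, 184, 53, 132, 4554] z 0.0072 [530.6  37.3] [151.1  52.1] 77.5
white [262, 220, 55, 124, 4731] z 0.0071 [438.4  18.6] [151.9  56.9] 77.7
white [523, 263, 46, 55, 338] z 0.0243 [730.2 -47.2] [78.9 34.7] 46.0
white [387, 410, 81, 39, 2237] z 0.0096 [ 574.1 -243.5] [ 86.3 124.8] 83.2
[[289, 133, 32, 16, 262], [242, 213, 3, 15, 30], [279, 341, 26, 24, 334]]
[[7, 86, 88, 104, 5884], [376, 192, 16, 9, 34], [429, 290, 33, 25, 314]]
```

View pics/w2.png

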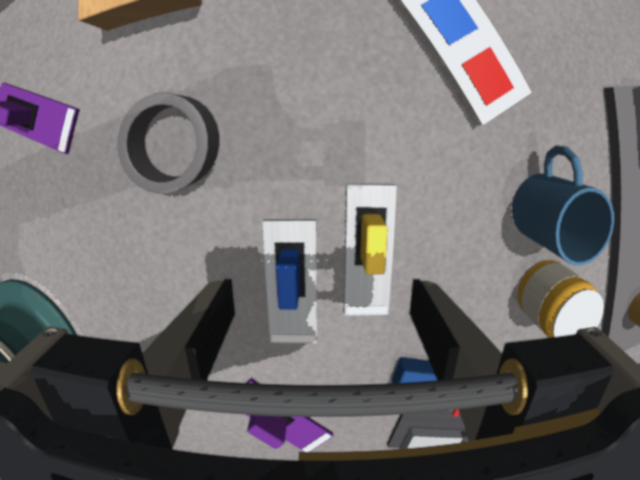

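```bash
python3 plan.py 50 9.9 575 -215 231 65
```

```text
t 2.77 grasp [491.3  98.2 232.7] yaw -12.77 tiltx [ 0.0019  0.     -1.    ] w 0.092 F [-0.7  0.9  0.5]
{"dx":0.0,"dy":0.019,"dz":0.036,"wx":-9.7,"wy":0.0,"wz":-0.0},
{"dx":0.0,"dy":0.012,"dz":0.038,"wx":-9.7,"wy":0.0,"wz":-0.0},
{"dx":0.001,"dy":0.006,"dz":0.041,"wx":-9.8,"wy":0.0,"wz":-0.0},
{"dx":-0.0,"dy":-0.001,"dz":0.04,"wx":-9.7,"wy":0.0,"wz":-0.0},
{"dx":0.0,"dy":-0.008,"dz":0.04,"wx":-9.7,"wy":0.1,"wz":-0.1}
--
{"dx":0.0,"dy":-0.014,"dz":0.038,"wx":-9.7,"wy":-0.0,"wz":0.0},
{"dx":0.001,"dy":-0.021,"dz":0.035,"wx":-9.7,"wy":-0.0,"wz":0.0},
{"dx":-0.0002,"dy":-0.0257,"dz":0.0308,"wx":-9.8,"wy":-0.0,"wz":-0.0},
 ##wp
```

Request:
apply_moves(
  increments=[
    {"dx":0,"dy":0.019,"dz":0.036,"wx":-9.7,"wy":0,"wz":0},
    {"dx":0,"dy":0.012,"dz":0.038,"wx":-9.7,"wy":0,"wz":0},
    {"dx":0,"dy":0.006,"dz":0.041,"wx":-9.8,"wy":0,"wz":0},
    {"dx":0,"dy":-0.001,"dz":0.04,"wx":-9.7,"wy":0,"wz":0},
    {"dx":0,"dy":-0.008,"dz":0.04,"wx":-9.7,"wy":0,"wz":0},
  ],
)

```text
t: 3.4
position: [0.5434, -0.0993, 0.3019]
orientation: [[0.002, 0.808, 0.589], [-0.0, 0.589, -0.808], [-1.0, 0.002, 0.001]]
force: [0.3, 0.1, -0.1]
grip_width: 0.0919
```

Request:
apply_moves(
  increments=[
    {"dx":0,"dy":-0.014,"dz":0.038,"wx":-9.7,"wy":0,"wz":0},
    {"dx":0.001,"dy":-0.021,"dz":0.035,"wx":-9.7,"wy":0,"wz":0},
    {"dx":0,"dy":-0.026,"dz":0.031,"wx":-9.8,"wy":0,"wz":0},
    {"dx":0,"dy":0,"dz":0,"wx":0,"wy":0,"wz":0},
    {"dx":0,"dy":0,"dz":0,"wx":0,"wy":0,"wz":0},
  ],
)

```text
t: 4.03
position: [0.5746, -0.2154, 0.3006]
orientation: [[0.001, 0.424, 0.906], [0.0, 0.906, -0.424], [-1.0, 0.001, 0.001]]
force: [0.2, 0.6, -0.4]
grip_width: 0.0918
```

```bash
python3 look.py w3; python3 plan.py 50 9.9 535.5 57.8 130 -12.6
python3 - <<'E'
from h import *
z=np.load("pics/w3.npz");p,d,P=z["p"],z["d"],z["P"]
h=cv2.cvtColor(p,cv2.COLOR_RGB2HSV)
w=(h[...,1]<45)&(h[...,2]>130)&(P[...,2]>.012)&(P[...,2]<.05)&(d>0)
for st,Q in blobs(P,w,150): print("white",st.tolist(),"z %.4f"%np.median(Q[:,2]),*rect(Q))
w=(h[...,2]<90)&(P[...,2]>.006)&(P[...,2]<.013)&(d>0)
for st,Q in blobs(P,w,150): print("bed",st.tolist(),"z %.4f"%np.median(Q[:,2]),*rect(Q))
w=(h[...,2]<70)&(P[...,2]>.061)&(P[...,2]<.072)&(d>0)
for st,Q in blobs(P,w,80): print("tab",st.tolist(),"z %.4f"%np.median(Q[:,2]),*rect(Q))
E
```

```text
red [78, 25, 51, 86, 1610] ztop 0.0241 [ 324.5 -362.8] [19.9 98.1] 34.4
red [345, 234, 49, 8, 245] ztop 0.0381 [ 614.1 -183.9] [47.7  5.8] 65.2
yellow [535, 65, 38, 21, 531] ztop 0.0555 [534.5  55.4] [47.  19.8] 77.6
blue [467, 0, 60, 14, 615] ztop 0.0518 [451.   34.6] [48.2  4.7] 74.3
blue [367, 140, 43, 93, 2898] ztop 0.0336 [ 577.4 -147.4] [38.4 89.8] 65.4
blue [364, 243, 39, 87, 2499] ztop 0.0336 [ 673.8 -191.6] [ 38.1 100.9] 66.1
table -0.0009594522589194132
t 4.08 grasp [ 574.9 -214.7  231.7] yaw 64.97 tiltx [ 1.4e-03  6.0e-04 -1.0e+00] w 0.0921 F [-0.9 -0.1  0.2]
{"dx":0.013,"dy":0.029,"dz":-0.019,"wx":9.7,"wy":0.0,"wz":-0.0},
{"dx":0.012,"dy":0.025,"dz":-0.023,"wx":9.7,"wy":-0.0,"wz":-0.0},
{"dx":0.013,"dy":0.021,"dz":-0.028,"wx":9.7,"wy":-0.0,"wz":-0.0},
{"dx":0.013,"dy":0.016,"dz":-0.03,"wx":9.7,"wy":-0.0,"wz":-0.0},
{"dx":0.013,"dy":0.01,"dz":-0.033,"wx":9.7,"wy":-0.0,"wz":-0.1}
--
{"dx":0.012,"dy":0.005,"dz":-0.034,"wx":9.7,"wy":-0.0,"wz":0.0},
{"dx":0.013,"dy":-0.0,"dz":-0.034,"wx":9.7,"wy":0.0,"wz":0.0},
{"dx":0.0127,"dy":-0.0072,"dz":-0.0341,"wx":9.7,"wy":0.0,"wz":0.0}
[... 930 characters left out ...]
] 76.6
bed [506, 65, 50, 29, 424] z 0.0100 [534.3  55.1] [63.5 29.6] 77.2
bed [244, 172, 111, 55, 2812] z 0.0090 [ 556. -234.] [112.8  56.3] 65.5
bed [99, 185, 48, 114, 282] z 0.0086 [ 509.6 -444.3] [  2.9 146.3] 81.5
bed [335, 190, 21, 77, 459] z 0.0090 [ 603.  -205.9] [15.6 83.2] 58.5
bed [543, 216, 36, 54, 199] z 0.0093 [725.2  28.4] [29.4 75. ] 41.4
bed [554, 282, 86, 55, 305] z 0.0098 [870.   87.3] [  4.7 170.9] 0.3
bed [295, 291, 69, 15, 200] z 0.0093 [ 676.8 -254.3] [77.8 14.2] 75.4
tab [568, 228, 38, 61, 413] z 0.0666 [724.4  25.8] [26.5 72.9] 45.0
tab [241, 230, 20, 31, 546] z 0.0657 [ 566.7 -284.1] [16.6 27.8] 66.4
tab [590, 242, 32, 52, 374] z 0.0669 [763.4  62.8] [25.7 66.6] 42.4
```

View pics/w3.png

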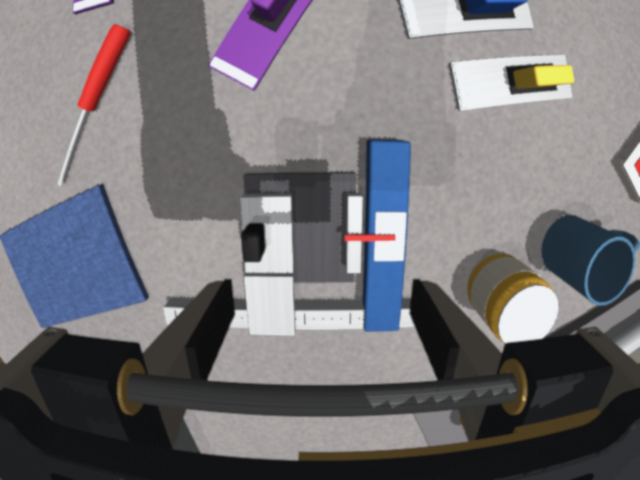

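```bash
python3 plan.py 40 9.9 567.2 -283.2 110 65.1 567.2 -283.2 52 65.1
```

```text
t 4.08 grasp [ 574.9 -214.7  231.7] yaw 64.97 tiltx [ 1.4e-03  6.0e-04 -1.0e+00] w 0.0921 F [-0.9 -0.1  0.2]
{"dx":0.03,"dy":-0.016,"dz":0.005,"wx":-0.0,"wy":0.0,"wz":-0.0},
{"dx":0.031,"dy":-0.017,"dz":0.006,"wx":-0.1,"wy":0.0,"wz":-0.0},
{"dx":0.03,"dy":-0.016,"dz":0.005,"wx":-0.0,"wy":0.0,"wz":-0.0},
{"dx":0.0306,"dy":-0.0164,"dz":0.0059,"wx":-0.0,"wy":0.1,"wz":-0.1},
 ##wp
{"dx":0.029,"dy":0.0,"dz":0.0,"wx":-0.0,"wy":-0.0,"wz":0.0}
--
{"dx":0.029,"dy":0.0,"dz":0.0001,"wx":-0.0,"wy":-0.0,"wz":0.0},
 ##wp
```

Request:
apply_moves(
  increments=[
    {"dx":0.03,"dy":-0.016,"dz":0.005,"wx":0,"wy":0,"wz":0},
    {"dx":0.031,"dy":-0.017,"dz":0.006,"wx":-0.1,"wy":0,"wz":0},
    {"dx":0.03,"dy":-0.016,"dz":0.005,"wx":0,"wy":0,"wz":0},
    {"dx":0.03,"dy":-0.016,"dz":0.006,"wx":0,"wy":0.1,"wz":-0.1},
    {"dx":0.029,"dy":0,"dz":0,"wx":0,"wy":0,"wz":0},
  ],
  jaw=0.55,
)

```text
t: 4.7
position: [0.5673, -0.2844, 0.1502]
orientation: [[-0.001, 0.423, 0.906], [-0.002, 0.906, -0.423], [-1.0, -0.002, 0.0]]
force: [0.9, -0.3, -1.2]
grip_width: 0.0502
```

Request:
apply_moves(
  increments=[
    {"dx":0.029,"dy":0,"dz":0,"wx":0,"wy":0,"wz":0},
    {"dx":0,"dy":0,"dz":0,"wx":0,"wy":0,"wz":0},
  ],
)

```text
t: 4.95
position: [0.5675, -0.2827, 0.1207]
orientation: [[-0.002, 0.421, 0.907], [-0.0, 0.907, -0.421], [-1.0, -0.001, -0.002]]
force: [1.0, -0.4, 0.6]
grip_width: 0.0503
```

Request:
apply_moves(
  increments=[
    {"dx":0,"dy":0,"dz":0,"wx":0,"wy":0,"wz":0},
    {"dx":0,"dy":0,"dz":0,"wx":0,"wy":0,"wz":0},
    {"dx":0,"dy":0,"dz":0,"wx":0,"wy":0,"wz":0},
    {"dx":0,"dy":0,"dz":0,"wx":0,"wy":0,"wz":0},
    {"dx":0,"dy":0,"dz":0,"wx":0,"wy":0,"wz":0},
  ],
  jaw=0,
)

```text
t: 5.58
position: [0.5675, -0.2845, 0.1223]
orientation: [[-0.0, 0.422, 0.907], [-0.001, 0.907, -0.422], [-1.0, -0.001, 0.0]]
force: [-1.0, 0.6, 3.2]
grip_width: 0.0178
```

Request:
apply_moves(
  increments=[
    {"dx":0,"dy":-0.01,"dz":0,"wx":0,"wy":0,"wz":0},
    {"dx":0,"dy":-0.01,"dz":0,"wx":0,"wy":0,"wz":0},
    {"dx":0,"dy":-0.01,"dz":0,"wx":0,"wy":0,"wz":0},
    {"dx":0,"dy":-0.01,"dz":0,"wx":0,"wy":0,"wz":0},
    {"dx":0,"dy":-0.006,"dz":0,"wx":0,"wy":0,"wz":0},
  ],
)

```text
t: 6.2
position: [0.5476, -0.3276, 0.1223]
orientation: [[0.0, 0.423, 0.906], [-0.002, 0.906, -0.423], [-1.0, -0.002, 0.001]]
force: [0.2, 2.6, 5.1]
grip_width: 0.0181
```

```bash
python3 plan.py
```

```text
t 6.2 grasp [ 547.6 -327.7   53.3] yaw 64.96 tiltx [ 0.     -0.0019 -1.    ] w 0.0181 F [0.2 2.6 5.1]
```

Request:
apply_moves(
  increments=[
    {"dx":0,"dy":-0.001,"dz":0,"wx":0,"wy":0,"wz":0},
    {"dx":0,"dy":-0.001,"dz":0,"wx":0,"wy":0,"wz":0},
    {"dx":0,"dy":0,"dz":0,"wx":0,"wy":0,"wz":0},
  ],
)

```text
t: 6.58
position: [0.547, -0.3288, 0.1223]
orientation: [[-0.0, 0.423, 0.906], [-0.002, 0.906, -0.423], [-1.0, -0.002, 0.001]]
force: [-0.7, 1.0, 6.0]
grip_width: 0.018
```

Request:
apply_moves(
  increments=[
    {"dx":0,"dy":-0.001,"dz":0,"wx":0,"wy":0,"wz":0},
    {"dx":0,"dy":-0.001,"dz":0,"wx":0,"wy":0,"wz":0},
    {"dx":0,"dy":0,"dz":0,"wx":0,"wy":0,"wz":0},
  ],
)

```text
t: 6.95
position: [0.547, -0.329, 0.1223]
orientation: [[0.0, 0.422, 0.907], [0.0, 0.907, -0.422], [-1.0, 0.0, 0.0]]
force: [1.4, 4.8, 6.8]
grip_width: 0.0174
```

```bash
python3 plan.py
```

```text
t 6.95 grasp [ 547.  -329.    53.3] yaw 65.07 tiltx [ 4.e-04  1.e-04 -1.e+00] w 0.0174 F [1.4 4.8 6.8]
```

Request:
apply_moves(
  increments=[
    {"dx":0,"dy":0.002,"dz":0,"wx":0,"wy":0,"wz":0},
    {"dx":0,"dy":0,"dz":0,"wx":0,"wy":0,"wz":0},
    {"dx":0,"dy":0,"dz":0,"wx":0,"wy":0,"wz":0},
  ],
  jaw=0.55,
)

```text
t: 7.32
position: [0.5465, -0.3287, 0.1215]
orientation: [[-0.001, 0.423, 0.906], [-0.002, 0.906, -0.423], [-1.0, -0.002, -0.001]]
force: [-0.1, -0.3, -0.0]
grip_width: 0.046
```

```bash
python3 plan.py 45 9.9 547 -329 120 65.1 535.5 57.8 120 -12.6 535.5 57.8 36 -12.6
```

```text
t 7.33 grasp [ 546.4 -328.8   52.5] yaw 64.98 tiltx [-0.0015 -0.0017 -1.    ] w 0.046 F [-0.1 -0.3 -0. ]
{"dx":-0.034,"dy":-0.0,"dz":0.0,"wx":-0.1,"wy":-0.0,"wz":0.1},
{"dx":-0.0335,"dy":-0.0001,"dz":0.0006,"wx":-0.0,"wy":-0.0,"wz":0.0},
 ##wp
{"dx":-0.0,"dy":0.038,"dz":-0.019,"wx":8.6,"wy":-0.0,"wz":0.0},
{"dx":-0.0,"dy":0.036,"dz":-0.025,"wx":8.7,"wy":-0.0,"wz":0.0},
{"dx":-0.0,"dy":0.03,"dz":-0.03,"wx":8.6,"wy":-0.0,"wz":0.0}
--
{"dx":-0.0,"dy":0.027,"dz":-0.034,"wx":8.6,"wy":-0.0,"wz":0.0},
{"dx":-0.0,"dy":0.02,"dz":-0.038,"wx":8.7,"wy":-0.0,"wz":0.0},
{"dx":-0.0,"dy":0.015,"dz":-0.04,"wx":8.6,"wy":0.0,"wz":0.0},
{"dx":-0.0,"dy":0.009,"dz":-0.042,"wx":8.6,"wy":0.0,"wz":0.0},
{"dx":-0.0,"dy":0.002,"dz":-0.043,"wx":8.6,"wy":0.0,"wz":0.0}
--
{"dx":-0.0,"dy":-0.0042,"dz":-0.0429,"wx":8.7,"wy":0.0,"wz":0.0},
 ##wp
{"dx":0.042,"dy":0.0,"dz":-0.0,"wx":-0.0,"wy":0.0,"wz":0.0},
{"dx":0.042,"dy":0.0,"dz":-0.0001,"wx":-0.0,"wy":0.0,"wz":0.0},
 ##wp
```

Request:
apply_moves(
  increments=[
    {"dx":-0.034,"dy":0,"dz":0,"wx":-0.1,"wy":0,"wz":0.1},
    {"dx":-0.034,"dy":0,"dz":0,"wx":0,"wy":0,"wz":0},
    {"dx":0,"dy":0.038,"dz":-0.019,"wx":8.6,"wy":0,"wz":0},
    {"dx":0,"dy":0.036,"dz":-0.025,"wx":8.7,"wy":0,"wz":0},
    {"dx":0,"dy":0.03,"dz":-0.03,"wx":8.6,"wy":0,"wz":0},
  ],
)

```text
t: 7.95
position: [0.5424, -0.1986, 0.1899]
orientation: [[0.0, 0.778, 0.628], [0.0, 0.628, -0.778], [-1.0, 0.0, 0.0]]
force: [0.5, 0.6, -0.2]
grip_width: 0.0507
```

Request:
apply_moves(
  increments=[
    {"dx":0,"dy":0.027,"dz":-0.034,"wx":8.6,"wy":0,"wz":0},
    {"dx":0,"dy":0.02,"dz":-0.038,"wx":8.7,"wy":0,"wz":0},
    {"dx":0,"dy":0.015,"dz":-0.04,"wx":8.6,"wy":0,"wz":0},
    {"dx":0,"dy":0.009,"dz":-0.042,"wx":8.6,"wy":0,"wz":0},
    {"dx":0,"dy":0.002,"dz":-0.043,"wx":8.6,"wy":0,"wz":0},
  ],
)

```text
t: 8.57
position: [0.5364, 0.0164, 0.19]
orientation: [[0.0, 0.997, -0.073], [-0.0, -0.073, -0.997], [-1.0, 0.0, 0.0]]
force: [0.6, -0.1, -0.4]
grip_width: 0.0505
```

Request:
apply_moves(
  increments=[
    {"dx":0,"dy":-0.004,"dz":-0.043,"wx":8.7,"wy":0,"wz":0},
    {"dx":0,"dy":0,"dz":0,"wx":0,"wy":0,"wz":0},
    {"dx":0,"dy":0,"dz":0,"wx":0,"wy":0,"wz":0},
  ],
)

```text
t: 8.95
position: [0.5354, 0.0578, 0.19]
orientation: [[0.0, 0.976, -0.217], [-0.001, -0.217, -0.976], [-1.0, 0.0, 0.001]]
force: [-0.3, -1.1, 0.6]
grip_width: 0.0508
```

```bash
python3 look.py w4; python3 plan.py
cat > topchk.py <<'E'
from h import *
for n in("top","scene"):
    p,d=camera(n);P=cloud(n,d)
    for c in("red","yellow","blue"):
        for st,Q in blobs(P,cmask(p,c)&(d>0)&(P[...,2]<.09)&(P[...,2]>.012)):
            zt=np.percentile(Q[:,2],80);T=Q[abs(Q[:,2]-zt)<.006]
            if len(T)>15 and .35<T[:,0].mean()<.75 : print(n,c,len(T),"ztop %.3f"%zt,*rect(T))
E
python3 topchk.py
```

```text
red [454, 0, 70, 51, 2106] ztop 0.0237 [689.3 198.7] [40.5 42.5] 21.1
yellow [307, 225, 29, 57, 1524] ztop 0.0554 [536.6  63. ] [37.  17.9] 76.7
blue [181, 259, 46, 83, 2783] ztop 0.0550 [444.1  39.7] [48.1 18.9] 77.4
blue [364, 416, 46, 33, 1242] ztop 0.0333 [ 558.2 -134.6] [37.9 45.3] 65.6
table -0.001020682588631805
t 9.0 grasp [535.4  57.1 121.1] yaw -12.64 tiltx [ 3.e-04 -5.e-04 -1.e+00] w 0.0507 F [-0.5 -0.7  0.6]
top red 199 ztop 0.025 [689.2 202. ] [38.6 47.3] 24.9
top red 29 ztop 0.040 [ 615.2 -182.6] [45.2  6. ] 65.6
top yellow 201 ztop 0.025 [634.2 334.9] [38.9 47.1] 25.0
top blue 341 ztop 0.035 [ 677.3 -190.2] [ 37.1 101.2] 64.7
top blue 203 ztop 0.025 [661.7 268.8] [39.3 47.2] 24.3
top blue 315 ztop 0.035 [ 577.2 -144.7] [36.7 87.1] 64.9
top blue 118 ztop 0.057 [443.3  39.7] [47.4 19. ] 79.4
scene red 28 ztop 0.039 [ 615.  -179.7] [50.3  3.5] 63.1
scene red 312 ztop 0.025 [689.1 204.8] [39.6 49.1] 23.4
scene yellow 89 ztop 0.057 [537.4  65.7] [39.  17.3] 74.1
scene yellow 329 ztop 0.025 [634.1 338.4] [39.  48.7] 22.0
scene blue 650 ztop 0.035 [ 630.2 -164.8] [ 43.7 199.7] 65.6
scene blue 110 ztop 0.056 [445.5  43.1] [50.8 17.3] 77.7
scene blue 315 ztop 0.025 [661.7 271.4] [39.6 48. ] 21.9
```

Request:
apply_moves(
  increments=[
    {"dx":0.042,"dy":0,"dz":0,"wx":0,"wy":0,"wz":0},
    {"dx":0.043,"dy":0,"dz":-0.0005,"wx":0,"wy":0,"wz":0},
    {"dx":0,"dy":0,"dz":0,"wx":0,"wy":0,"wz":0},
  ],
)

```text
t: 9.48
position: [0.5338, 0.0574, 0.1029]
orientation: [[-0.005, 0.975, -0.22], [-0.001, -0.22, -0.975], [-1.0, -0.005, 0.003]]
force: [-0.0, -0.1, 0.4]
grip_width: 0.0505
```

Request:
apply_moves(
  increments=[
    {"dx":0,"dy":0,"dz":0,"wx":0,"wy":0,"wz":0},
    {"dx":0,"dy":0,"dz":0,"wx":0,"wy":0,"wz":0},
    {"dx":0,"dy":0,"dz":0,"wx":0,"wy":0,"wz":0},
    {"dx":0,"dy":0,"dz":0,"wx":0,"wy":0,"wz":0},
  ],
  jaw=0,
)

```text
t: 9.98
position: [0.5359, 0.0593, 0.1061]
orientation: [[0.001, 0.976, -0.218], [0.001, -0.218, -0.976], [-1.0, 0.001, -0.001]]
force: [-1.8, 0.1, 7.1]
grip_width: 0.0201
```

Request:
apply_moves(
  increments=[
    {"dx":-0.02,"dy":0,"dz":0,"wx":0,"wy":0,"wz":0},
    {"dx":-0.025,"dy":0,"dz":0,"wx":0,"wy":0,"wz":0},
    {"dx":-0.025,"dy":0,"dz":0,"wx":0,"wy":0,"wz":0},
    {"dx":0,"dy":0,"dz":0,"wx":0,"wy":0,"wz":0},
  ],
)

```text
t: 10.48
position: [0.5366, 0.0592, 0.1771]
orientation: [[0.004, 0.976, -0.218], [0.001, -0.218, -0.976], [-1.0, 0.004, -0.002]]
force: [-0.3, 0.1, -3.4]
grip_width: 0.0199
```

```bash
python3 plan.py 35 7 568.6 -235.2 106 65.1 568.6 -235.2 50 65.1
```

```text
t 10.47 grasp [536.8  59.3 108.1] yaw -12.57 tiltx [ 0.0041  0.0014 -1.    ] w 0.0199 F [-0.3  0.1 -3.4]
{"dx":0.0,"dy":0.008,"dz":0.023,"wx":-6.5,"wy":0.0,"wz":-0.0},
{"dx":0.0,"dy":0.005,"dz":0.024,"wx":-6.4,"wy":0.0,"wz":-0.0},
{"dx":0.0,"dy":0.003,"dz":0.025,"wx":-6.5,"wy":0.0,"wz":-0.1},
{"dx":0.001,"dy":-0.001,"dz":0.025,"wx":-6.5,"wy":0.0,"wz":0.0},
{"dx":-0.0,"dy":-0.003,"dz":0.024,"wx":-6.5,"wy":0.0,"wz":-0.0}
--
{"dx":-0.0,"dy":-0.005,"dz":0.024,"wx":-6.4,"wy":0.0,"wz":-0.0},
{"dx":0.0,"dy":-0.009,"dz":0.023,"wx":-6.5,"wy":0.0,"wz":-0.0},
{"dx":0.0,"dy":-0.011,"dz":0.022,"wx":-6.5,"wy":0.0,"wz":-0.1},
{"dx":0.0,"dy":-0.014,"dz":0.021,"wx":-6.5,"wy":0.0,"wz":0.0},
{"dx":0.001,"dy":-0.015,"dz":0.019,"wx":-6.4,"wy":0.0,"wz":-0.0}
--
{"dx":-0.0,"dy":-0.018,"dz":0.017,"wx":-6.5,"wy":0.0,"wz":-0.0},
{"dx":-0.0001,"dy":-0.0196,"dz":0.0154,"wx":-6.5,"wy":0.0,"wz":-0.0},
 ##wp
{"dx":0.028,"dy":-0.0,"dz":-0.0,"wx":0.0,"wy":0.0,"wz":-0.0},
{"dx":0.028,"dy":-0.0,"dz":-0.0,"wx":0.0,"wy":0.0,"wz":-0.0},
 ##wp
```

Request:
apply_moves(
  increments=[
    {"dx":0,"dy":0.008,"dz":0.023,"wx":-6.5,"wy":0,"wz":0},
    {"dx":0,"dy":0.005,"dz":0.024,"wx":-6.4,"wy":0,"wz":0},
    {"dx":0,"dy":0.003,"dz":0.025,"wx":-6.5,"wy":0,"wz":0},
    {"dx":0,"dy":-0.001,"dz":0.025,"wx":-6.5,"wy":0,"wz":0},
    {"dx":0,"dy":-0.003,"dz":0.024,"wx":-6.5,"wy":0,"wz":0},
  ],
)

```text
t: 11.1
position: [0.5478, -0.0642, 0.1741]
orientation: [[-0.002, 0.94, 0.342], [0.0, 0.342, -0.94], [-1.0, -0.001, -0.001]]
force: [-0.1, 0.3, -2.6]
grip_width: 0.0197
```

Request:
apply_moves(
  increments=[
    {"dx":0,"dy":-0.005,"dz":0.024,"wx":-6.4,"wy":0,"wz":0},
    {"dx":0,"dy":-0.009,"dz":0.023,"wx":-6.5,"wy":0,"wz":0},
    {"dx":0,"dy":-0.011,"dz":0.022,"wx":-6.5,"wy":0,"wz":0},
    {"dx":0,"dy":-0.014,"dz":0.021,"wx":-6.5,"wy":0,"wz":0},
    {"dx":0,"dy":-0.015,"dz":0.019,"wx":-6.4,"wy":0,"wz":0},
  ],
)

```text
t: 11.72
position: [0.5615, -0.1866, 0.1739]
orientation: [[-0.002, 0.611, 0.791], [0.001, 0.791, -0.611], [-1.0, -0.001, -0.002]]
force: [0.7, -0.6, -3.1]
grip_width: 0.0201
```

Request:
apply_moves(
  increments=[
    {"dx":0,"dy":-0.018,"dz":0.017,"wx":-6.5,"wy":0,"wz":0},
    {"dx":0,"dy":-0.02,"dz":0.015,"wx":-6.5,"wy":0,"wz":0},
    {"dx":0,"dy":0,"dz":0,"wx":0,"wy":0,"wz":0},
    {"dx":0,"dy":0,"dz":0,"wx":0,"wy":0,"wz":0},
    {"dx":0,"dy":0,"dz":0,"wx":0,"wy":0,"wz":0},
  ],
)

```text
t: 12.35
position: [0.567, -0.2339, 0.1746]
orientation: [[-0.001, 0.42, 0.908], [0.001, 0.908, -0.42], [-1.0, 0.001, -0.001]]
force: [-0.2, 0.5, -1.8]
grip_width: 0.0197
```

```bash
python3 look.py w5; python3 plan.py 30 7 568.6 -235.2 50 65.1
```

```text
red [12, 0, 65, 107, 2615] ztop 0.0239 [ 326.8 -365.3] [21.4 90.2] 34.3
red [386, 288, 71, 11, 589] ztop 0.0379 [ 614.7 -184. ] [48.9  7.5] 65.7
blue [413, 148, 71, 138, 6644] ztop 0.0335 [ 577.9 -148. ] [38.9 92.1] 65.1
blue [404, 300, 59, 50, 1654] ztop 0.0334 [ 646.9 -180.1] [38.1 42.1] 66.6
table -0.0009767344316660154
t 12.4 grasp [ 567.  -234.   105.7] yaw 65.18 tiltx [-4.e-04  9.e-04 -1.e+00] w 0.0194 F [-0.4 -0.4 -2.5]
{"dx":0.028,"dy":-0.0,"dz":0.001,"wx":0.0,"wy":-0.0,"wz":-0.0},
{"dx":0.0277,"dy":-0.0004,"dz":0.0009,"wx":0.1,"wy":-0.0,"wz":-0.0},
 ##wp
```

View pics/w5.png

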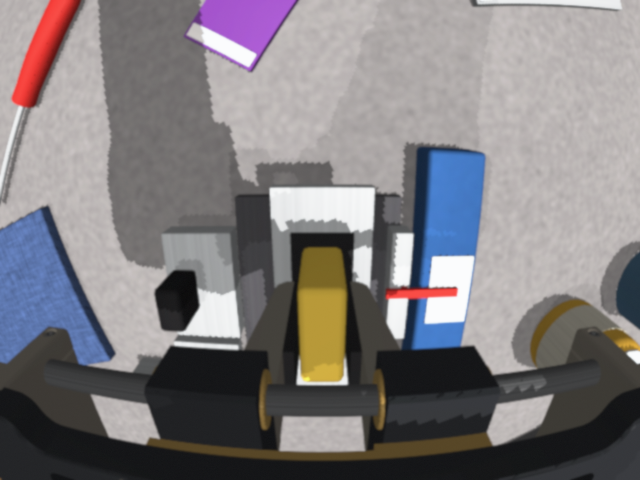

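Request:
apply_moves(
  increments=[
    {"dx":0.028,"dy":0,"dz":0.001,"wx":0,"wy":0,"wz":0},
    {"dx":0.02,"dy":0,"dz":0.001,"wx":0,"wy":0,"wz":0},
    {"dx":0.006,"dy":0,"dz":0,"wx":0,"wy":0,"wz":0},
    {"dx":0.003,"dy":0,"dz":0,"wx":0,"wy":0,"wz":0},
    {"dx":0,"dy":0,"dz":0,"wx":0,"wy":0,"wz":0},
  ],
)

```text
t: 13.02
position: [0.5692, -0.2364, 0.1186]
orientation: [[0.001, 0.421, 0.907], [-0.0, 0.907, -0.421], [-1.0, 0.0, 0.001]]
force: [0.2, -0.4, -2.5]
grip_width: 0.0199
```

```bash
python3 plan.py
```

```text
t 13.03 grasp [ 569.3 -236.4   49.6] yaw 65.12 tiltx [ 1.2e-03 -1.0e-04 -1.0e+00] w 0.0199 F [ 0.2 -0.4 -2.5]
```

Request:
apply_moves(
  increments=[
    {"dx":0.002,"dy":0,"dz":0,"wx":0,"wy":0,"wz":0},
    {"dx":0.001,"dy":0,"dz":0,"wx":0,"wy":0,"wz":0},
    {"dx":0,"dy":0,"dz":0,"wx":0,"wy":0,"wz":0},
  ],
)

```text
t: 13.4
position: [0.5688, -0.2363, 0.1167]
orientation: [[0.001, 0.421, 0.907], [0.001, 0.907, -0.421], [-1.0, 0.001, 0.0]]
force: [-5.2, 3.9, 11.2]
grip_width: 0.0196
```

Request:
apply_moves(
  increments=[
    {"dx":0,"dy":0,"dz":0,"wx":0,"wy":0,"wz":0},
    {"dx":0,"dy":0,"dz":0,"wx":0,"wy":0,"wz":0},
    {"dx":0,"dy":0,"dz":0,"wx":0,"wy":0,"wz":0},
  ],
  jaw=0.4,
)

```text
t: 13.78
position: [0.5689, -0.2365, 0.1149]
orientation: [[0.0, 0.421, 0.907], [-0.0, 0.907, -0.421], [-1.0, 0.0, 0.0]]
force: [0.7, 0.5, -0.8]
grip_width: 0.0369
```

```bash
python3 plan.py 45 9.9 569.3 -236.4 125 65.1 547 -329 125 65.1 547 -329 52 65.1
```

```text
t 13.78 grasp [ 568.9 -236.5   45.9] yaw 65.11 tiltx [ 3.e-04 -1.e-04 -1.e+00] w 0.0369 F [ 0.7  0.5 -0.8]
{"dx":-0.04,"dy":0.0,"dz":0.0,"wx":0.0,"wy":0.0,"wz":-0.0},
{"dx":-0.0391,"dy":0.0002,"dz":0.0004,"wx":0.0,"wy":0.0,"wz":-0.0},
 ##wp
{"dx":0.0,"dy":-0.031,"dz":0.006,"wx":0.0,"wy":0.0,"wz":-0.0},
{"dx":0.0,"dy":-0.031,"dz":0.006,"wx":0.0,"wy":0.0,"wz":-0.0},
{"dx":0.0,"dy":-0.0314,"dz":0.0067,"wx":0.0,"wy":0.0,"wz":-0.0}
--
 ##wp
{"dx":0.037,"dy":0.0,"dz":-0.0,"wx":0.0,"wy":0.0,"wz":-0.0},
{"dx":0.036,"dy":0.0,"dz":-0.0,"wx":0.0,"wy":0.0,"wz":-0.0},
 ##wp
```

Request:
apply_moves(
  increments=[
    {"dx":-0.04,"dy":0,"dz":0,"wx":0,"wy":0,"wz":0},
    {"dx":-0.039,"dy":0,"dz":0,"wx":0,"wy":0,"wz":0},
    {"dx":0,"dy":-0.031,"dz":0.006,"wx":0,"wy":0,"wz":0},
    {"dx":0,"dy":-0.031,"dz":0.006,"wx":0,"wy":0,"wz":0},
    {"dx":0,"dy":-0.031,"dz":0.007,"wx":0,"wy":0,"wz":0},
  ],
)

```text
t: 14.4
position: [0.5467, -0.3296, 0.194]
orientation: [[0.0, 0.421, 0.907], [0.0, 0.907, -0.421], [-1.0, 0.0, 0.0]]
force: [-0.1, -0.2, 0.0]
grip_width: 0.0367
```

Request:
apply_moves(
  increments=[
    {"dx":0,"dy":0,"dz":0,"wx":0,"wy":0,"wz":0},
    {"dx":0.037,"dy":0,"dz":0,"wx":0,"wy":0,"wz":0},
    {"dx":0.036,"dy":0,"dz":0,"wx":0,"wy":0,"wz":0},
    {"dx":0,"dy":0,"dz":0,"wx":0,"wy":0,"wz":0},
  ],
)

```text
t: 14.9
position: [0.5477, -0.3273, 0.12]
orientation: [[0.0, 0.42, 0.908], [0.001, 0.908, -0.42], [-1.0, 0.001, -0.001]]
force: [0.2, 0.1, -0.3]
grip_width: 0.0366
```

Request:
apply_moves(
  increments=[
    {"dx":0,"dy":0,"dz":0,"wx":0,"wy":0,"wz":0},
    {"dx":0,"dy":0,"dz":0,"wx":0,"wy":0,"wz":0},
    {"dx":0,"dy":0,"dz":0,"wx":0,"wy":0,"wz":0},
  ],
  jaw=0,
)

```text
t: 15.28
position: [0.547, -0.3282, 0.121]
orientation: [[0.0, 0.42, 0.907], [0.001, 0.907, -0.42], [-1.0, 0.001, -0.0]]
force: [1.1, 0.5, 0.3]
grip_width: 0.0176
```

Request:
apply_moves(
  increments=[
    {"dx":0,"dy":0.006,"dz":0,"wx":0,"wy":0,"wz":0},
    {"dx":0,"dy":0.006,"dz":0,"wx":0,"wy":0,"wz":0},
    {"dx":0,"dy":0.006,"dz":0,"wx":0,"wy":0,"wz":0},
    {"dx":0,"dy":0.006,"dz":0,"wx":0,"wy":0,"wz":0},
    {"dx":0,"dy":0.005,"dz":0,"wx":0,"wy":0,"wz":0},
  ],
)

```text
t: 15.9
position: [0.5592, -0.3019, 0.121]
orientation: [[-0.0, 0.421, 0.907], [0.0, 0.907, -0.421], [-1.0, 0.0, -0.0]]
force: [-1.4, -1.6, -0.1]
grip_width: 0.0181
```

Request:
apply_moves(
  increments=[
    {"dx":0,"dy":0.004,"dz":0,"wx":0,"wy":0,"wz":0},
    {"dx":0,"dy":0.004,"dz":0,"wx":0,"wy":0,"wz":0},
    {"dx":0,"dy":0.004,"dz":0,"wx":0,"wy":0,"wz":0},
    {"dx":0,"dy":0.004,"dz":0,"wx":0,"wy":0,"wz":0},
    {"dx":0,"dy":0,"dz":0,"wx":0,"wy":0,"wz":0},
  ],
)

```text
t: 16.52
position: [0.5659, -0.2873, 0.121]
orientation: [[-0.0, 0.42, 0.907], [0.001, 0.907, -0.42], [-1.0, 0.001, -0.0]]
force: [-3.9, -0.4, 1.8]
grip_width: 0.0177
```

```bash
cat > ty.py <<'E'
from station import read_state;import numpy as np
s=read_state();p=np.array(s["position"])+.069*np.array(s["orientation"])[:,0]
f=np.array(s["force"]);print("t",s["t"],"bedx %.1f taby %.1f"%(p[0]*907-p[1]*421,p[0]*421+p[1]*907),"z %.1f"%(p[2]*1e3),"Fy %.2f"%(f[0]*.421+f[1]*.907),"w",s["grip_width"])
E
python3 ty.py
```

```text
t 16.525 bedx 634.2 taby -22.2 z 52.0 Fy -2.04 w 0.017666079731288215
```

Now the last ~8 mm to contact, then ~5 mm of give, slowly.

Request:
apply_moves(
  increments=[
    {"dx":0,"dy":0.003,"dz":0,"wx":0,"wy":0,"wz":0},
    {"dx":0,"dy":0.003,"dz":0,"wx":0,"wy":0,"wz":0},
    {"dx":0,"dy":0,"dz":0,"wx":0,"wy":0,"wz":0},
  ],
)

```text
t: 16.9
position: [0.5684, -0.2819, 0.121]
orientation: [[-0.0, 0.42, 0.907], [0.001, 0.907, -0.42], [-1.0, 0.001, -0.0]]
force: [-4.4, -0.2, 2.4]
grip_width: 0.0178
```

Request:
apply_moves(
  increments=[
    {"dx":0,"dy":0.002,"dz":0,"wx":0,"wy":0,"wz":0},
    {"dx":0,"dy":0.002,"dz":0,"wx":0,"wy":0,"wz":0},
    {"dx":0,"dy":0,"dz":0,"wx":0,"wy":0,"wz":0},
  ],
)

```text
t: 17.27
position: [0.5699, -0.2787, 0.1209]
orientation: [[-0.0, 0.421, 0.907], [0.0, 0.907, -0.421], [-1.0, 0.0, -0.0]]
force: [-4.5, -1.1, 3.4]
grip_width: 0.0179
```

Request:
apply_moves(
  increments=[
    {"dx":0,"dy":0.002,"dz":0,"wx":0,"wy":0,"wz":0},
    {"dx":0,"dy":0.001,"dz":0,"wx":0,"wy":0,"wz":0},
    {"dx":0,"dy":0,"dz":0,"wx":0,"wy":0,"wz":0},
  ],
)

```text
t: 17.65
position: [0.5708, -0.2767, 0.1209]
orientation: [[-0.001, 0.421, 0.907], [-0.0, 0.907, -0.421], [-1.0, -0.001, -0.0]]
force: [-5.5, -2.8, 2.4]
grip_width: 0.0178
```

```bash
python3 ty.py; python3 look.py w6; python3 -c "
import cv2;p=cv2.imread('pics/w6.png');cv2.imwrite('pics/w6.png',p)"
```

```text
t 17.65 bedx 634.2 taby -10.7 z 51.9 Fy -4.83 w 0.017776318968473946
red [0, 0, 46, 68, 1749] ztop 0.0233 [ 340.4 -383.4] [19.9 46.1] 34.3
red [479, 289, 75, 15, 789] ztop 0.0380 [ 616.2 -181. ] [49.8  7.5] 65.1
yellow [448, 238, 38, 17, 244] ztop 0.0652 [ 560.6 -207.6] [17.6  7.2] 61.7
blue [506, 121, 77, 168, 8182] ztop 0.0334 [ 578.  -148.3] [39.3 90.7] 65.0
blue [482, 305, 67, 70, 2442] ztop 0.0334 [ 650.5 -181.7] [38.4 49.8] 66.0
blue [485, 400, 41, 29, 748] ztop 0.0335 [ 710.1 -203.6] [27.1 25.2] 65.4
table -0.0010137078540529837
```

View pics/w6.png

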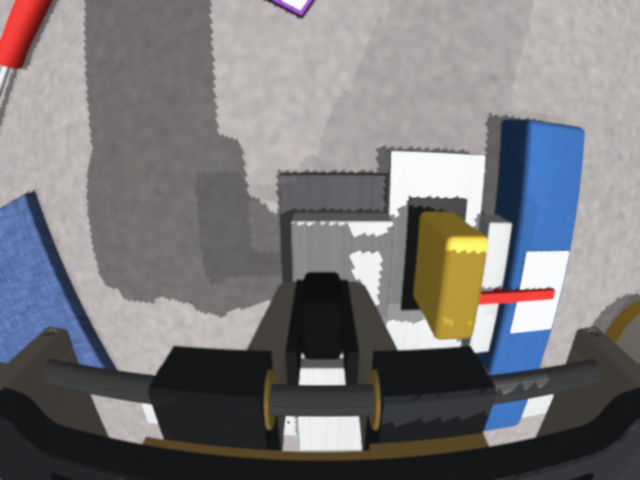

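Request:
apply_moves(
  increments=[
    {"dx":0,"dy":0.002,"dz":0,"wx":0,"wy":0,"wz":0},
    {"dx":0,"dy":0.001,"dz":0,"wx":0,"wy":0,"wz":0},
    {"dx":0,"dy":0,"dz":0,"wx":0,"wy":0,"wz":0},
    {"dx":0,"dy":0,"dz":0,"wx":0,"wy":0,"wz":0},
    {"dx":0,"dy":0,"dz":0,"wx":0,"wy":0,"wz":0},
  ],
)

```text
t: 18.32
position: [0.5718, -0.2746, 0.121]
orientation: [[-0.001, 0.422, 0.907], [-0.001, 0.907, -0.422], [-1.0, -0.001, -0.0]]
force: [-5.5, -4.2, 3.5]
grip_width: 0.0178
```

```bash
python3 ty.py; python3 look.py w7|grep red
```

```text
t 18.325 bedx 634.2 taby -8.4 z 52.0 Fy -6.11 w 0.017820654820830936
red [0, 0, 46, 69, 1734] ztop 0.0233 [ 339.8 -383.3] [19.7 46.7] 33.2
red [479, 289, 75, 15, 782] ztop 0.0379 [ 617.2 -178.6] [48.8  7.3] 64.8
```

Request:
apply_moves(
  increments=[
    {"dx":0,"dy":-0.006,"dz":0,"wx":0,"wy":0,"wz":0},
    {"dx":0,"dy":-0.012,"dz":0,"wx":0,"wy":0,"wz":0},
    {"dx":0,"dy":-0.013,"dz":0,"wx":0,"wy":0,"wz":0},
    {"dx":0,"dy":-0.013,"dz":0,"wx":0,"wy":0,"wz":0},
    {"dx":0,"dy":-0.01,"dz":0,"wx":0,"wy":0,"wz":0},
  ],
)

```text
t: 19.0
position: [0.55, -0.3218, 0.1209]
orientation: [[0.0, 0.42, 0.907], [0.002, 0.907, -0.42], [-1.0, 0.002, -0.0]]
force: [-3.3, 4.9, 4.6]
grip_width: 0.0175
```

Request:
apply_moves(
  increments=[
    {"dx":0,"dy":-0.004,"dz":0,"wx":0,"wy":0,"wz":0},
    {"dx":0,"dy":-0.002,"dz":0,"wx":0,"wy":0,"wz":0},
    {"dx":0,"dy":0,"dz":0,"wx":0,"wy":0,"wz":0},
  ],
)

```text
t: 19.38
position: [0.5472, -0.3278, 0.121]
orientation: [[-0.0, 0.421, 0.907], [0.0, 0.907, -0.421], [-1.0, 0.0, -0.0]]
force: [-2.9, 3.0, 5.0]
grip_width: 0.0178
```

Request:
apply_moves(
  increments=[
    {"dx":0,"dy":0,"dz":0,"wx":0,"wy":0,"wz":0},
    {"dx":0,"dy":0,"dz":0,"wx":0,"wy":0,"wz":0},
    {"dx":-0.04,"dy":0,"dz":0,"wx":0,"wy":0,"wz":0},
    {"dx":-0.04,"dy":0,"dz":0,"wx":0,"wy":0,"wz":0},
    {"dx":-0.01,"dy":0,"dz":0,"wx":0,"wy":0,"wz":0},
  ],
  jaw=0.4,
)

```text
t: 20.0
position: [0.5487, -0.3288, 0.2137]
orientation: [[0.005, 0.421, 0.907], [-0.003, 0.907, -0.421], [-1.0, -0.0, 0.006]]
force: [-0.3, 0.2, -0.8]
grip_width: 0.0369
```

Request:
apply_moves(
  increments=[
    {"dx":0,"dy":0,"dz":0,"wx":0,"wy":0,"wz":0},
    {"dx":0,"dy":0,"dz":0,"wx":0,"wy":0,"wz":0},
  ],
)

```text
t: 20.25
position: [0.5467, -0.3273, 0.2093]
orientation: [[-0.002, 0.421, 0.907], [0.001, 0.907, -0.421], [-1.0, 0.0, -0.002]]
force: [-0.5, 0.3, -0.1]
grip_width: 0.0369
```

```bash
python3 ty.py; python3 look.py w8
python3 - <<'E'
from h import *
z=np.load("pics/w8.npz");p,d,P=z["p"],z["d"],z["P"]
h=cv2.cvtColor(p,cv2.COLOR_RGB2HSV)
w=(h[...,2]<70)&(P[...,2]>.061)&(P[...,2]<.072)&(d>0)
for st,Q in blobs(P,w,80): print("tab",st.tolist(),*rect(Q))
w=(h[...,1]<40)&(P[...,2]>.014)&(P[...,2]<.021)&(d>0)
for st,Q in blobs(P,w,300): print("blade",st.tolist(),*rect(Q))
E
python3 topchk.py | grep -v red
```

```text
t 20.25 bedx 633.5 taby -66.7 z 140.3 Fy 0.05 w 0.03687052724380504
red [122, 0, 61, 67, 1845] ztop 0.0238 [ 335.4 -379.6] [20.4 58.3] 34.0
red [501, 242, 48, 10, 324] ztop 0.0380 [ 615.8 -181.3] [46.1  6.3] 65.0
yellow [475, 200, 28, 66, 160] ztop 0.0650 [ 573.6 -222.5] [14.3 48.3] 47.4
blue [517, 129, 50, 112, 3677] ztop 0.0335 [ 577.6 -147.9] [39.6 89.3] 65.9
blue [498, 253, 50, 102, 2922] ztop 0.0335 [ 673.7 -192.1] [ 38.8 100.8] 65.2
table -0.001017589047879075
tab [309, 238, 26, 42, 1044] [ 546.4 -328.7] [16.4 27.7] 64.6
blade [88, 63, 45, 103, 416] [ 378.1 -443.1] [ 5.9 91.8] 34.8
blade [424, 147, 87, 177, 7134] [ 600.3 -220.6] [ 64.1 150.4] 65.1
blade [414, 326, 81, 10, 323] [ 676.1 -256.1] [78.   2.3] 65.3
top yellow 206 ztop 0.025 [633.7 335.2] [37.7 47.1] 21.7
top yellow 126 ztop 0.066 [ 580.3 -214.4] [19.6 50.4] 64.6
top blue 346 ztop 0.035 [ 678.5 -190.8] [37.1 99. ] 64.8
top blue 205 ztop 0.025 [661.8 268.9] [38.9 47.5] 22.3
top blue 313 ztop 0.035 [ 578.  -145.1] [36.7 89.1] 65.0
top blue 124 ztop 0.056 [443.4  39.9] [48.2 19.9] 77.9
scene yellow 96 ztop 0.066 [ 581.3 -211.8] [23.9 47. ] 70.2
scene yellow 328 ztop 0.025 [634.1 338.2] [39.2 48.1] 22.8
scene blue 702 ztop 0.034 [ 630.4 -164.4] [ 44.5 199.6] 65.5
scene blue 112 ztop 0.055 [445.1  42.2] [50.9 16.6] 77.9
scene blue 323 ztop 0.026 [661.8 271.3] [39.2 48.7] 22.5
```

```bash
python3 plan.py 40 9.9 578.5 -216.2 130 65.1 578.5 -216.2 58 65.1
```

```text
t 20.4 grasp [ 546.7 -327.5  140.6] yaw 65.11 tiltx [-0.0019  0.001  -1.    ] w 0.037 F [ 0.4  0.7 -0.5]
{"dx":0.004,"dy":0.038,"dz":-0.006,"wx":0.0,"wy":-0.0,"wz":-0.0},
{"dx":0.003,"dy":0.038,"dz":-0.006,"wx":0.0,"wy":-0.1,"wz":-0.0},
{"dx":0.0036,"dy":0.0384,"dz":-0.0061,"wx":0.0,"wy":-0.0,"wz":-0.0},
 ##wp
{"dx":0.036,"dy":-0.0,"dz":0.0,"wx":0.0,"wy":-0.0,"wz":-0.0},
{"dx":0.036,"dy":-0.0,"dz":0.0001,"wx":0.0,"wy":-0.0,"wz":-0.0}
--
 ##wp
```

Request:
apply_moves(
  increments=[
    {"dx":0.004,"dy":0.038,"dz":-0.006,"wx":0,"wy":0,"wz":0},
    {"dx":0.003,"dy":0.038,"dz":-0.006,"wx":0,"wy":-0.1,"wz":0},
    {"dx":0.004,"dy":0.038,"dz":-0.006,"wx":0,"wy":0,"wz":0},
    {"dx":0,"dy":0,"dz":0,"wx":0,"wy":0,"wz":0},
    {"dx":0,"dy":0,"dz":0,"wx":0,"wy":0,"wz":0},
  ],
  jaw=0.5,
)

```text
t: 21.02
position: [0.5786, -0.2177, 0.1996]
orientation: [[0.001, 0.421, 0.907], [-0.001, 0.907, -0.421], [-1.0, -0.001, 0.001]]
force: [0.2, 0.3, -0.2]
grip_width: 0.046
```

```bash
python3 ty.py; python3 look.py w9|grep -v blue
python3 - <<'E'
from h import *
z=np.load("pics/w9.npz");p,d,P=z["p"],z["d"],z["P"]
m=cmask(p,"yellow",120,50)&(P[...,2]>.06)&(P[...,2]<.07)&(d>0)
Q=P[m];x=Q@[.907,-.421,0];y=Q@[.421,.907,0];print(len(Q),np.percentile(x,[1,99]),np.percentile(y,[2,50,98]))
E
```

```text
t 21.025 bedx 616.5 taby 46.1 z 130.6 Fy 0.36 w 0.04601096235527025
red [17, 0, 61, 106, 2360] ztop 0.0239 [ 325.3 -362.6] [20.5 97.6] 34.9
red [358, 268, 66, 11, 485] ztop 0.0380 [ 615.4 -181.8] [47.8  6.6] 64.3
table -0.0009658196179615219
47 [0.63834626 0.64107839] [0.03901821 0.04613932 0.05457593]
```

Request:
apply_moves(
  increments=[
    {"dx":0.036,"dy":0.001,"dz":0,"wx":0,"wy":0,"wz":0},
    {"dx":0.036,"dy":0,"dz":0,"wx":0,"wy":0,"wz":0},
    {"dx":0,"dy":0,"dz":0,"wx":0,"wy":0,"wz":0},
  ],
)

```text
t: 21.45
position: [0.5773, -0.2171, 0.1256]
orientation: [[-0.004, 0.423, 0.906], [0.0, 0.906, -0.423], [-1.0, -0.001, -0.003]]
force: [-0.1, 0.4, 1.0]
grip_width: 0.0456
```

Request:
apply_moves(
  increments=[
    {"dx":0,"dy":0,"dz":0,"wx":0,"wy":0,"wz":0},
    {"dx":0,"dy":0,"dz":0,"wx":0,"wy":0,"wz":0},
    {"dx":0,"dy":0,"dz":0,"wx":0,"wy":0,"wz":0},
    {"dx":0,"dy":0,"dz":0,"wx":0,"wy":0,"wz":0},
  ],
  jaw=0,
)

```text
t: 21.95
position: [0.5801, -0.2163, 0.1293]
orientation: [[0.004, 0.421, 0.907], [-0.001, 0.907, -0.421], [-1.0, 0.001, 0.004]]
force: [-1.2, 0.7, 6.1]
grip_width: 0.0202
```

```bash
python3 ty.py
```

```text
t 21.95 bedx 617.5 taby 48.1 z 60.3 Fy 0.08 w 0.02021692668948693
```

```bash
python3 plan.py 35 7 579.5 -216.5 122 65.1 491.6 276.8 122 112.5
```

```text
t 21.95 grasp [ 580.4 -216.4   60.3] yaw 65.12 tiltx [ 0.0037 -0.0011 -1.    ] w 0.0202 F [-1.2  0.7  6.1]
{"dx":-0.031,"dy":-0.0,"dz":-0.0,"wx":0.0,"wy":0.1,"wz":-0.0},
{"dx":-0.0307,"dy":-0.0004,"dz":-0.0003,"wx":0.0,"wy":0.1,"wz":-0.0},
 ##wp
{"dx":0.0,"dy":0.027,"dz":-0.019,"wx":-3.2,"wy":0.0,"wz":-0.0},
{"dx":0.0,"dy":0.029,"dz":-0.018,"wx":-3.1,"wy":0.0,"wz":-0.0},
{"dx":0.0,"dy":0.029,"dz":-0.016,"wx":-3.2,"wy":0.0,"wz":-0.0}
--
{"dx":0.0,"dy":0.03,"dz":-0.014,"wx":-3.1,"wy":0.0,"wz":-0.0},
{"dx":0.0,"dy":0.031,"dz":-0.013,"wx":-3.2,"wy":0.0,"wz":-0.0},
{"dx":0.0,"dy":0.032,"dz":-0.011,"wx":-3.2,"wy":0.0,"wz":-0.0},
{"dx":0.0,"dy":0.032,"dz":-0.009,"wx":-3.1,"wy":0.0,"wz":-0.0},
{"dx":0.0,"dy":0.032,"dz":-0.008,"wx":-3.2,"wy":0.0,"wz":-0.0}
--
{"dx":0.0,"dy":0.033,"dz":-0.005,"wx":-3.1,"wy":0.0,"wz":-0.0},
{"dx":0.0,"dy":0.033,"dz":-0.004,"wx":-3.2,"wy":0.0,"wz":-0.0},
{"dx":0.0,"dy":0.034,"dz":-0.002,"wx":-3.1,"wy":0.0,"wz":-0.0},
{"dx":0.0,"dy":0.033,"dz":-0.0,"wx":-3.2,"wy":0.0,"wz":-0.0},
{"dx":0.0,"dy":0.033,"dz":0.002,"wx":-3.2,"wy":0.0,"wz":-0.0}
--
{"dx":0.0,"dy":0.034,"dz":0.003,"wx":-3.1,"wy":0.0,"wz":-0.0},
{"dx":0.0001,"dy":0.0327,"dz":0.0056,"wx":-3.2,"wy":0.0,"wz":-0.0},
 ##wp
```

Request:
apply_moves(
  increments=[
    {"dx":-0.031,"dy":0,"dz":0,"wx":0,"wy":0.1,"wz":0},
    {"dx":-0.031,"dy":0,"dz":0,"wx":0,"wy":0.1,"wz":0},
    {"dx":0,"dy":0.027,"dz":-0.019,"wx":-3.2,"wy":0,"wz":0},
    {"dx":0,"dy":0.029,"dz":-0.018,"wx":-3.1,"wy":0,"wz":0},
    {"dx":0,"dy":0.029,"dz":-0.016,"wx":-3.2,"wy":0,"wz":0},
  ],
)

```text
t: 22.58
position: [0.5609, -0.116, 0.1898]
orientation: [[-0.002, 0.264, 0.965], [0.001, 0.965, -0.264], [-1.0, 0.001, -0.003]]
force: [0.6, 0.4, -2.7]
grip_width: 0.0198
```

Request:
apply_moves(
  increments=[
    {"dx":0,"dy":0.03,"dz":-0.014,"wx":-3.1,"wy":0,"wz":0},
    {"dx":0,"dy":0.031,"dz":-0.013,"wx":-3.2,"wy":0,"wz":0},
    {"dx":0,"dy":0.032,"dz":-0.011,"wx":-3.2,"wy":0,"wz":0},
    {"dx":0,"dy":0.032,"dz":-0.009,"wx":-3.1,"wy":0,"wz":0},
    {"dx":0,"dy":0.032,"dz":-0.008,"wx":-3.2,"wy":0,"wz":0},
  ],
)

```text
t: 23.2
position: [0.5313, 0.048, 0.19]
orientation: [[-0.002, -0.009, 1.0], [0.001, 1.0, 0.009], [-1.0, 0.001, -0.002]]
force: [-0.1, 0.3, -2.7]
grip_width: 0.0199
```

Request:
apply_moves(
  increments=[
    {"dx":0,"dy":0.033,"dz":-0.005,"wx":-3.1,"wy":0,"wz":0},
    {"dx":0,"dy":0.033,"dz":-0.004,"wx":-3.2,"wy":0,"wz":0},
    {"dx":0,"dy":0.034,"dz":-0.002,"wx":-3.1,"wy":0,"wz":0},
    {"dx":0,"dy":0.033,"dz":0,"wx":-3.2,"wy":0,"wz":0},
    {"dx":0,"dy":0.033,"dz":0.002,"wx":-3.2,"wy":0,"wz":0},
  ],
)

```text
t: 23.82
position: [0.503, 0.2121, 0.1901]
orientation: [[-0.002, -0.281, 0.96], [0.0, 0.96, 0.281], [-1.0, 0.001, -0.002]]
force: [-0.0, 0.6, -3.0]
grip_width: 0.0198
```

Request:
apply_moves(
  increments=[
    {"dx":0,"dy":0.034,"dz":0.003,"wx":-3.1,"wy":0,"wz":0},
    {"dx":0,"dy":0.033,"dz":0.006,"wx":-3.2,"wy":0,"wz":0},
    {"dx":0,"dy":0,"dz":0,"wx":0,"wy":0,"wz":0},
    {"dx":0,"dy":0,"dz":0,"wx":0,"wy":0,"wz":0},
    {"dx":0,"dy":0,"dz":0,"wx":0,"wy":0,"wz":0},
  ],
)

```text
t: 24.45
position: [0.4921, 0.2764, 0.1904]
orientation: [[-0.002, -0.381, 0.925], [-0.0, 0.925, 0.381], [-1.0, 0.001, -0.002]]
force: [-0.5, -0.1, -2.8]
grip_width: 0.0197
```

```bash
python3 look.py w10; python3 plan.py 30 7 491.6 276.8 53 112.5
python3 - <<'E'
from h import *
z=np.load("pics/w10.npz");p,d,P=z["p"],z["d"],z["P"]
h=cv2.cvtColor(p,cv2.COLOR_RGB2HSV)
w=(P[...,2]>.0175)&(P[...,2]<.0245)&(d>0)&(P[...,0]>.55)&(P[...,0]<.8)&(P[...,1]>.1)&(P[...,1]<.45)
for st,Q in blobs(P,w,300):
    Q=Q*1000;u=Q@[.924,.383,0];v=Q@[-.383,.924,0];print("roof",st.tolist(),*rect(Q/1000),"u",np.percentile(u,[.5,2,98,99.5]).round(1),"v",np.percentile(v,[.5,99.5]).round(1))
# rack front edge u per v strip
    for v0 in range(-110,110,20):
        s=u[abs(v-v0)<10]
        if len(s)>20: print(v0,np.percentile(s,[1,99]).round(1))
# held blade: steel between z .05 and .1
w=(h[...,1]<40)&(P[...,2]>.06)&(P[...,2]<.095)&(d>0)
for st,Q in blobs(P,w,300):
    Q=Q*1000;u=Q@[.924,.383,0];v=Q@[-.383,.924,0];print("blade",st.tolist(),*rect(Q/1000),"z",np.percentile(Q[:,2],[5,50,95]),"u",np.percentile(u,[1,99]),"v",np.percentile(v,[1,99]))
E
```

```text
yellow [298, 417, 51, 7, 300] ztop 0.0236 [644.6 339.3] [ 8.9 45.7] 22.4
blue [19, 57, 78, 48, 2388] ztop 0.0549 [442.1  40.1] [49.8 18.9] 77.3
table -0.0009946906851421577
t 24.5 grasp [492.  276.5 121.4] yaw 112.4 tiltx [-1.6e-03  2.0e-04 -1.0e+00] w 0.0196 F [-0.5 -0.9 -2.3]
{"dx":0.023,"dy":0.0,"dz":-0.0,"wx":-0.0,"wy":-0.0,"wz":-0.0},
{"dx":0.023,"dy":0.0,"dz":-0.0,"wx":-0.1,"wy":-0.1,"wz":-0.0},
{"dx":0.0224,"dy":0.0004,"dz":-0.0003,"wx":0.0,"wy":0.0,"wz":-0.0},
 ##wp
roof [281, 417, 83, 20, 1540] [654.8 342.4] [30.3 78.5] 22.6 u [721.6 722.2 750.2 751. ] v [ 27.4 103.5]
30 [724.3 750.2]
50 [721.9 750.4]
70 [721.5 750.8]
90 [722.1 750.2]
blade [273, 179, 98, 106, 7487] [467.4 264.6] [59.8 51.5] 22.3 z [77.09605722 78.41230344 81.53067196] u [503.5608264  559.74930942] v [40.4546169  90.70849995]
blade [597, 313, 43, 35, 915] [444.6 522.2] [ 9.6 41.4] 35.0 z [61.8126834  77.00454036 93.00921996] u [607.10632556 618.14907003] v [293.77543251 330.10124631]
blade [297, 346, 50, 39, 1151] [548.6 298.1] [31.8 32.4] 22.6 z [76.74203818 77.65371168 78.55344844] u [609.38760157 636.61398396] v [49.8549607  80.99480744]
```

View pics/w10.png

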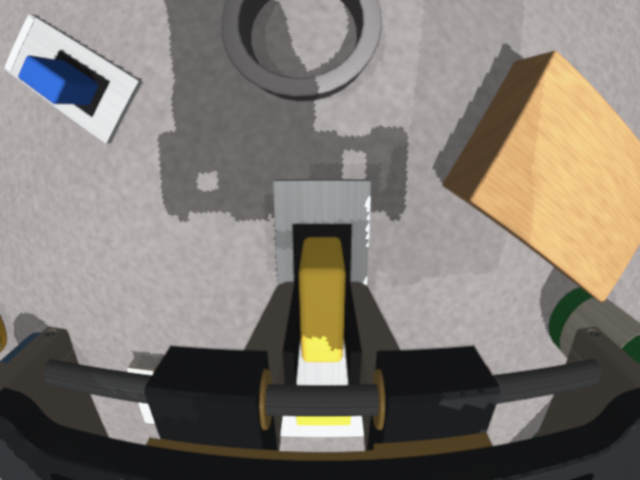

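Request:
apply_moves(
  increments=[
    {"dx":0.023,"dy":0,"dz":0,"wx":0,"wy":0,"wz":0},
    {"dx":0.023,"dy":0,"dz":0,"wx":-0.1,"wy":-0.1,"wz":0},
    {"dx":0.016,"dy":0,"dz":0,"wx":0,"wy":0,"wz":0},
    {"dx":0.006,"dy":0,"dz":0,"wx":0,"wy":0,"wz":0},
    {"dx":0,"dy":0,"dz":0,"wx":0,"wy":0,"wz":0},
  ],
)

```text
t: 25.12
position: [0.4919, 0.2777, 0.1225]
orientation: [[0.0, -0.384, 0.923], [0.001, 0.923, 0.384], [-1.0, 0.001, 0.001]]
force: [-0.4, -0.6, -2.6]
grip_width: 0.0197
```

```bash
python3 plan.py
cat > uv.py <<'E'
from station import read_state;import numpy as np
s=read_state();o=np.array(s["orientation"]);p=(np.array(s["position"])+.069*o[:,0])*1e3
f=np.array(s["force"]);print("t",s["t"],"u %.1f v %.1f z %.1f"%(p[0]*.924+p[1]*.383,-p[0]*.383+p[1]*.924,p[2]),"Fu %.2f Fv %.2f Fz %.2f"%(f[0]*.924+f[1]*.383,-f[0]*.383+f[1]*.924,f[2]),"w",s["grip_width"])
E
python3 uv.py
```

```text
t 25.12 grasp [491.9 277.8  53.5] yaw 112.59 tiltx [ 0.      0.0014 -1.    ] w 0.0197 F [-0.4 -0.6 -2.6]
t 25.125 u 561.0 v 68.3 z 53.5 Fu -0.58 Fv -0.39 Fz -2.61 w 0.01967506176540294
```

Request:
apply_moves(
  increments=[
    {"dx":0,"dy":-0.0015,"dz":0.012,"wx":0,"wy":0,"wz":0},
    {"dx":0,"dy":0,"dz":0.012,"wx":0,"wy":0,"wz":0},
    {"dx":0,"dy":0,"dz":0.012,"wx":0,"wy":0,"wz":0},
    {"dx":0,"dy":0,"dz":0.012,"wx":0,"wy":0,"wz":0},
    {"dx":0,"dy":0,"dz":0,"wx":0,"wy":0,"wz":0},
  ],
)

```text
t: 25.75
position: [0.5376, 0.2953, 0.1225]
orientation: [[0.001, -0.384, 0.923], [0.002, 0.923, 0.384], [-1.0, 0.001, 0.002]]
force: [-0.8, 0.3, -2.8]
grip_width: 0.02
```

Request:
apply_moves(
  increments=[
    {"dx":0,"dy":0,"dz":0.01,"wx":0,"wy":0,"wz":0},
    {"dx":0,"dy":0,"dz":0.01,"wx":0,"wy":0,"wz":0},
    {"dx":0,"dy":0,"dz":0.01,"wx":0,"wy":0,"wz":0},
    {"dx":0,"dy":0,"dz":0.004,"wx":0,"wy":0,"wz":0},
    {"dx":0,"dy":0,"dz":0,"wx":0,"wy":0,"wz":0},
  ],
)

```text
t: 26.38
position: [0.5682, 0.308, 0.1224]
orientation: [[-0.0, -0.384, 0.923], [0.001, 0.923, 0.384], [-1.0, 0.001, 0.001]]
force: [0.8, 1.0, -2.4]
grip_width: 0.0197
```

```bash
python3 uv.py
```

```text
t 26.375 u 643.0 v 67.1 z 53.4 Fu 1.12 Fv 0.61 Fz -2.36 w 0.01972105456711091
```

Request:
apply_moves(
  increments=[
    {"dx":0,"dy":0,"dz":0.002,"wx":0,"wy":0,"wz":0},
    {"dx":0,"dy":0,"dz":0.002,"wx":0,"wy":0,"wz":0},
    {"dx":0,"dy":0,"dz":0.001,"wx":0,"wy":0,"wz":0},
    {"dx":0,"dy":0,"dz":0,"wx":0,"wy":0,"wz":0},
  ],
)

```text
t: 26.88
position: [0.5727, 0.3099, 0.1226]
orientation: [[0.0, -0.384, 0.923], [0.002, 0.923, 0.384], [-1.0, 0.001, 0.001]]
force: [0.6, 0.3, -2.9]
grip_width: 0.0201
```

Request:
apply_moves(
  increments=[
    {"dx":0,"dy":0,"dz":0.001,"wx":0,"wy":0,"wz":0},
    {"dx":0,"dy":0,"dz":0.001,"wx":0,"wy":0,"wz":0},
    {"dx":0,"dy":0,"dz":0,"wx":0,"wy":0,"wz":0},
  ],
)

```text
t: 27.25
position: [0.5746, 0.3107, 0.1226]
orientation: [[0.0, -0.385, 0.923], [0.002, 0.923, 0.385], [-1.0, 0.001, 0.001]]
force: [0.4, 0.0, -1.9]
grip_width: 0.0194
```

```bash
python3 uv.py
```

```text
t 27.25 u 649.9 v 67.1 z 53.6 Fu 0.35 Fv -0.09 Fz -1.87 w 0.0194236322075683
```

Request:
apply_moves(
  increments=[
    {"dx":0,"dy":0,"dz":0.001,"wx":0,"wy":0,"wz":0},
    {"dx":0,"dy":0,"dz":0.001,"wx":0,"wy":0,"wz":0},
    {"dx":0,"dy":0,"dz":0,"wx":0,"wy":0,"wz":0},
  ],
)

```text
t: 27.62
position: [0.5751, 0.311, 0.1221]
orientation: [[-0.003, -0.385, 0.923], [0.0, 0.923, 0.385], [-1.0, 0.001, -0.003]]
force: [-5.1, -2.4, 1.1]
grip_width: 0.0199
```

Request:
apply_moves(
  increments=[
    {"dx":0,"dy":0,"dz":0.001,"wx":0,"wy":0,"wz":0},
    {"dx":0,"dy":0,"dz":0.001,"wx":0,"wy":0,"wz":0},
    {"dx":0,"dy":0,"dz":0,"wx":0,"wy":0,"wz":0},
  ],
)

```text
t: 28.0
position: [0.5755, 0.3112, 0.1217]
orientation: [[-0.007, -0.385, 0.923], [-0.002, 0.923, 0.385], [-1.0, 0.001, -0.007]]
force: [-9.4, -3.1, 1.5]
grip_width: 0.0198
```

```bash
python3 uv.py
```

```text
t 28.0 u 650.5 v 67.2 z 52.7 Fu -9.87 Fv 0.73 Fz 1.46 w 0.019810272208879827
```

Request:
apply_moves(
  increments=[
    {"dx":0.002,"dy":0,"dz":0,"wx":0,"wy":0,"wz":0},
    {"dx":0.001,"dy":0,"dz":-0.001,"wx":0,"wy":0,"wz":0},
    {"dx":0,"dy":0,"dz":0,"wx":0,"wy":0,"wz":0},
  ],
)

```text
t: 28.38
position: [0.5751, 0.3111, 0.1196]
orientation: [[-0.005, -0.385, 0.923], [-0.001, 0.923, 0.385], [-1.0, 0.001, -0.005]]
force: [-9.3, -3.4, 4.3]
grip_width: 0.0197
```

Request:
apply_moves(
  increments=[
    {"dx":0,"dy":0,"dz":0,"wx":0,"wy":0,"wz":0},
    {"dx":0,"dy":0,"dz":0,"wx":0,"wy":0,"wz":0},
    {"dx":0,"dy":0,"dz":0,"wx":0,"wy":0,"wz":0},
  ],
  jaw=0.5,
)

```text
t: 28.75
position: [0.5779, 0.312, 0.1199]
orientation: [[0.001, -0.384, 0.923], [0.002, 0.923, 0.384], [-1.0, 0.001, 0.002]]
force: [-0.6, 0.0, 0.6]
grip_width: 0.0454
```

```bash
python3 uv.py; python3 plan.py 45 9.9 574 310 130 112.5 443.5 39.5 130 -12.4
```

```text
t 28.75 u 653.6 v 67.1 z 50.9 Fu -0.55 Fv 0.26 Fz 0.61 w 0.04542390849917555
t 28.75 grasp [578.  312.2  50.9] yaw 112.61 tiltx [ 0.0015  0.0021 -1.    ] w 0.0454 F [-0.6  0.   0.6]
{"dx":-0.04,"dy":-0.0,"dz":-0.002,"wx":0.1,"wy":0.1,"wz":-0.0},
{"dx":-0.0391,"dy":-0.0003,"dz":-0.0023,"wx":0.0,"wy":0.0,"wz":-0.1},
 ##wp
{"dx":-0.0,"dy":-0.015,"dz":-0.017,"wx":9.6,"wy":0.0,"wz":-0.0},
{"dx":-0.0,"dy":-0.018,"dz":-0.015,"wx":9.6,"wy":0.0,"wz":-0.0},
{"dx":-0.0,"dy":-0.021,"dz":-0.011,"wx":9.6,"wy":0.0,"wz":-0.0}
--
{"dx":-0.0,"dy":-0.021,"dz":-0.008,"wx":9.6,"wy":0.0,"wz":-0.0},
{"dx":-0.0,"dy":-0.023,"dz":-0.003,"wx":9.6,"wy":0.0,"wz":-0.0},
{"dx":-0.0,"dy":-0.023,"dz":-0.001,"wx":9.7,"wy":0.0,"wz":-0.0},
{"dx":-0.0,"dy":-0.023,"dz":0.004,"wx":9.6,"wy":0.0,"wz":-0.0},
{"dx":-0.0,"dy":-0.022,"dz":0.008,"wx":9.6,"wy":0.0,"wz":-0.0}
--
{"dx":-0.0,"dy":-0.02,"dz":0.011,"wx":9.6,"wy":0.0,"wz":-0.0},
{"dx":-0.0,"dy":-0.018,"dz":0.014,"wx":9.6,"wy":0.0,"wz":-0.0},
{"dx":-0.0,"dy":-0.016,"dz":0.017,"wx":9.6,"wy":0.0,"wz":-0.0},
{"dx":-0.0,"dy":-0.012,"dz":0.02,"wx":9.6,"wy":0.0,"wz":-0.0},
{"dx":-0.0,"dy":-0.0091,"dz":0.0209,"wx":9.6,"wy":0.0,"wz":-0.0}
--
 ##wp
```

Request:
apply_moves(
  increments=[
    {"dx":-0.04,"dy":0,"dz":-0.002,"wx":0.1,"wy":0.1,"wz":0},
    {"dx":-0.039,"dy":0,"dz":-0.002,"wx":0,"wy":0,"wz":0},
    {"dx":0,"dy":-0.015,"dz":-0.017,"wx":9.6,"wy":0,"wz":0},
    {"dx":0,"dy":-0.018,"dz":-0.015,"wx":9.6,"wy":0,"wz":0},
    {"dx":0,"dy":-0.021,"dz":-0.011,"wx":9.6,"wy":0,"wz":0},
  ],
)

```text
t: 29.38
position: [0.5433, 0.2469, 0.1989]
orientation: [[-0.0, 0.115, 0.993], [0.001, 0.993, -0.115], [-1.0, 0.001, -0.001]]
force: [-0.3, 0.6, -0.5]
grip_width: 0.0456
```

Request:
apply_moves(
  increments=[
    {"dx":0,"dy":-0.021,"dz":-0.008,"wx":9.6,"wy":0,"wz":0},
    {"dx":0,"dy":-0.023,"dz":-0.003,"wx":9.6,"wy":0,"wz":0},
    {"dx":0,"dy":-0.023,"dz":-0.001,"wx":9.7,"wy":0,"wz":0},
    {"dx":0,"dy":-0.023,"dz":0.004,"wx":9.6,"wy":0,"wz":0},
    {"dx":0,"dy":-0.022,"dz":0.008,"wx":9.6,"wy":0,"wz":0},
  ],
)

```text
t: 30.0
position: [0.4933, 0.1428, 0.1988]
orientation: [[-0.0, 0.816, 0.578], [0.001, 0.578, -0.816], [-1.0, 0.0, -0.001]]
force: [0.8, -0.7, -0.0]
grip_width: 0.0458
```

Request:
apply_moves(
  increments=[
    {"dx":0,"dy":-0.02,"dz":0.011,"wx":9.6,"wy":0,"wz":0},
    {"dx":0,"dy":-0.018,"dz":0.014,"wx":9.6,"wy":0,"wz":0},
    {"dx":0,"dy":-0.016,"dz":0.017,"wx":9.6,"wy":0,"wz":0},
    {"dx":0,"dy":-0.012,"dz":0.02,"wx":9.6,"wy":0,"wz":0},
    {"dx":0,"dy":-0.009,"dz":0.021,"wx":9.6,"wy":0,"wz":0},
  ],
)

```text
t: 30.62
position: [0.4434, 0.039, 0.1988]
orientation: [[-0.0, 0.976, -0.22], [0.001, -0.22, -0.976], [-1.0, -0.0, -0.001]]
force: [-0.9, 0.3, -0.0]
grip_width: 0.046
```

Request:
apply_moves(
  increments=[
    {"dx":0,"dy":0,"dz":0,"wx":0,"wy":0,"wz":0},
    {"dx":0,"dy":0,"dz":0,"wx":0,"wy":0,"wz":0},
  ],
)

```text
t: 30.88
position: [0.444, 0.0406, 0.1988]
orientation: [[-0.0, 0.978, -0.211], [0.001, -0.211, -0.978], [-1.0, -0.001, -0.001]]
force: [0.6, -0.4, -0.0]
grip_width: 0.0459
```

```bash
python3 look.py w11; python3 topchk.py|grep -v red; python3 plan.py 40 9.9 443.5 39.5 36 -12.4;python3 - <<'E'
from h import *
z=np.load("pics/w11.npz");p,d,P=z["p"],z["d"],z["P"]
h=cv2.cvtColor(p,cv2.COLOR_RGB2HSV)
w=(h[...,1]<40)&(P[...,2]>.004)&(P[...,2]<.012)&(d>0)&(abs(P[...,1]-.03)<.15)&(abs(P[...,0]-.45)<.15)
for st,Q in blobs(P,w,300): print("blade",st.tolist(),*rect(Q))
E
```

```text
red [557, 0, 42, 31, 805] ztop 0.0238 [691.  191.5] [40.8 27.9] 21.3
blue [306, 209, 31, 85, 2436] ztop 0.0553 [443.5  39.4] [48.9 19.8] 77.1
table -0.0009906188149620132
top yellow 206 ztop 0.025 [633.7 335.1] [38.9 47.2] 24.3
top yellow 105 ztop 0.056 [573.6 309.4] [49.5 17.5] 23.9
top blue 351 ztop 0.035 [ 677.1 -190.1] [ 37.2 100.8] 64.7
top blue 204 ztop 0.025 [661.9 268.9] [38.8 47. ] 23.9
top blue 316 ztop 0.035 [ 578.6 -145.3] [36.7 88.7] 64.8
scene yellow 153 ztop 0.057 [575.  312.9] [48.3 18.7] 22.2
scene yellow 327 ztop 0.025 [633.9 337.7] [39.2 48.4] 22.3
scene blue 686 ztop 0.034 [ 630.3 -164.8] [ 45.3 199.8] 64.7
scene blue 118 ztop 0.055 [444.3  43. ] [52.1 18.5] 77.7
scene blue 320 ztop 0.025 [661.8 271.2] [39.9 48.3] 21.7
t 31.02 grasp [443.7  40.5 129.6] yaw -12.23 tiltx [-0.001  0.001 -1.   ] w 0.046 F [ 0.2 -0.6 -0. ]
{"dx":0.031,"dy":0.0,"dz":0.0,"wx":0.1,"wy":-0.0,"wz":0.0},
{"dx":0.031,"dy":0.0,"dz":0.001,"wx":0.0,"wy":-0.0,"wz":0.0},
{"dx":0.0316,"dy":0.0,"dz":0.0001,"wx":0.1,"wy":-0.0,"wz":0.1},
 ##wp
blade [283, 167, 76, 178, 9619] [438.5  18.5] [151.3  56.7] 77.4
```

Request:
apply_moves(
  increments=[
    {"dx":0.031,"dy":0,"dz":0.001,"wx":0.2,"wy":0,"wz":0},
    {"dx":0.031,"dy":0,"dz":0,"wx":0,"wy":0,"wz":0},
    {"dx":0.031,"dy":0,"dz":0,"wx":0,"wy":0,"wz":0},
    {"dx":0,"dy":0,"dz":0,"wx":0,"wy":0,"wz":0},
    {"dx":0,"dy":0,"dz":0,"wx":0,"wy":0,"wz":0},
  ],
)

```text
t: 31.65
position: [0.4435, 0.0388, 0.1062]
orientation: [[-0.001, 0.976, -0.218], [0.001, -0.218, -0.976], [-1.0, -0.001, -0.001]]
force: [0.1, 0.3, -0.5]
grip_width: 0.0463
```

Request:
apply_moves(
  increments=[
    {"dx":0,"dy":0,"dz":0,"wx":0,"wy":0,"wz":0},
    {"dx":0,"dy":0,"dz":0,"wx":0,"wy":0,"wz":0},
    {"dx":0,"dy":0,"dz":0,"wx":0,"wy":0,"wz":0},
    {"dx":0,"dy":0,"dz":0,"wx":0,"wy":0,"wz":0},
  ],
  jaw=0,
)

```text
t: 32.15
position: [0.4432, 0.039, 0.1061]
orientation: [[-0.001, 0.976, -0.218], [0.002, -0.218, -0.976], [-1.0, -0.001, -0.001]]
force: [-1.8, 1.3, 7.0]
grip_width: 0.0198
```

```bash
python3 plan.py 35 7 443.5 39.5 106 -12.4 568.6 -235.2 106 65.1
```

```text
t 32.15 grasp [443.1  39.1  37.1] yaw -12.59 tiltx [-9.0e-04  1.7e-03 -1.0e+00] w 0.0198 F [-1.8  1.3  7. ]
{"dx":-0.034,"dy":0.0,"dz":-0.0,"wx":-0.1,"wy":-0.0,"wz":0.0},
{"dx":-0.0349,"dy":0.0001,"dz":-0.0007,"wx":-0.1,"wy":-0.1,"wz":0.1},
 ##wp
{"dx":0.0,"dy":0.015,"dz":0.02,"wx":-6.5,"wy":0.0,"wz":-0.0},
{"dx":0.0,"dy":0.013,"dz":0.022,"wx":-6.4,"wy":0.0,"wz":-0.0},
{"dx":0.0,"dy":0.01,"dz":0.023,"wx":-6.5,"wy":0.0,"wz":-0.0}
--
{"dx":0.0,"dy":0.008,"dz":0.024,"wx":-6.4,"wy":0.0,"wz":-0.0},
{"dx":0.0,"dy":0.004,"dz":0.024,"wx":-6.5,"wy":0.0,"wz":-0.0},
{"dx":0.0,"dy":0.002,"dz":0.026,"wx":-6.4,"wy":0.0,"wz":-0.0},
{"dx":0.0,"dy":-0.0,"dz":0.025,"wx":-6.5,"wy":0.0,"wz":-0.0},
{"dx":0.0,"dy":-0.004,"dz":0.025,"wx":-6.5,"wy":0.0,"wz":-0.0}
--
{"dx":0.0,"dy":-0.006,"dz":0.024,"wx":-6.4,"wy":0.0,"wz":0.0},
{"dx":0.0,"dy":-0.009,"dz":0.023,"wx":-6.5,"wy":0.0,"wz":0.0},
{"dx":0.0,"dy":-0.012,"dz":0.023,"wx":-6.4,"wy":0.0,"wz":0.0},
{"dx":0.0001,"dy":-0.0143,"dz":0.0204,"wx":-6.5,"wy":0.0,"wz":0.0},
 ##wp
```

Request:
apply_moves(
  increments=[
    {"dx":-0.034,"dy":0,"dz":0,"wx":-0.1,"wy":0,"wz":0},
    {"dx":-0.037,"dy":0,"dz":0,"wx":-0.1,"wy":-0.1,"wz":0.1},
    {"dx":0,"dy":0.015,"dz":0.02,"wx":-6.5,"wy":0,"wz":0},
    {"dx":0,"dy":0.013,"dz":0.022,"wx":-6.4,"wy":0,"wz":0},
    {"dx":0,"dy":0.01,"dz":0.023,"wx":-6.5,"wy":0,"wz":0},
  ],
)

```text
t: 32.78
position: [0.4741, -0.0305, 0.1764]
orientation: [[-0.001, 0.992, 0.127], [-0.001, 0.127, -0.992], [-1.0, -0.001, 0.001]]
force: [0.1, 0.5, -4.7]
grip_width: 0.0197
```

Request:
apply_moves(
  increments=[
    {"dx":0,"dy":0.008,"dz":0.024,"wx":-6.4,"wy":0,"wz":0},
    {"dx":0,"dy":0.004,"dz":0.024,"wx":-6.5,"wy":0,"wz":0},
    {"dx":0,"dy":0.002,"dz":0.026,"wx":-6.4,"wy":0,"wz":0},
    {"dx":0,"dy":0,"dz":0.025,"wx":-6.5,"wy":0,"wz":0},
    {"dx":0,"dy":-0.004,"dz":0.025,"wx":-6.5,"wy":0,"wz":0},
  ],
)

```text
t: 33.4
position: [0.5263, -0.1453, 0.1761]
orientation: [[-0.002, 0.771, 0.637], [-0.001, 0.637, -0.771], [-1.0, -0.002, -0.0]]
force: [0.5, 0.2, -3.4]
grip_width: 0.0198
```

Request:
apply_moves(
  increments=[
    {"dx":0,"dy":-0.006,"dz":0.024,"wx":-6.4,"wy":0,"wz":0},
    {"dx":0,"dy":-0.009,"dz":0.023,"wx":-6.5,"wy":0,"wz":0},
    {"dx":0,"dy":-0.012,"dz":0.023,"wx":-6.4,"wy":0,"wz":0},
    {"dx":0,"dy":-0.014,"dz":0.02,"wx":-6.5,"wy":0,"wz":0},
    {"dx":0,"dy":0,"dz":0,"wx":0,"wy":0,"wz":0},
  ],
)

```text
t: 34.02
position: [0.5673, -0.2377, 0.1762]
orientation: [[-0.001, 0.424, 0.906], [-0.002, 0.906, -0.424], [-1.0, -0.002, -0.0]]
force: [0.3, 0.1, -2.9]
grip_width: 0.0195
```

Request:
apply_moves(
  increments=[
    {"dx":0,"dy":0,"dz":0,"wx":0,"wy":0,"wz":0},
    {"dx":0,"dy":0,"dz":0,"wx":0,"wy":0,"wz":0},
  ],
)

```text
t: 34.28
position: [0.5677, -0.2342, 0.1765]
orientation: [[-0.001, 0.42, 0.907], [-0.0, 0.907, -0.42], [-1.0, -0.001, -0.001]]
force: [0.8, -1.4, -3.1]
grip_width: 0.0197
```

```bash
python3 look.py w12|grep -v red; python3 plan.py 30 7 568.6 -235.2 50 65.1
python3 - <<'E'
from h import *
for n in("w5","w12"):
    z=np.load(f"pics/{n}.npz");p,d,P=z["p"],z["d"],z["P"]
    h=cv2.cvtColor(p,cv2.COLOR_RGB2HSV)
    w=(h[...,1]<40)&(P[...,2]>.05)&(P[...,2]<.09)&(d>0)
    for st,Q in blobs(P,w,600):
        x=Q@[.907,-.421,0];y=Q@[.421,.907,0];print(n,st.tolist(),*rect(Q),"x",np.percentile(x,[1,99]).round(3),"y",np.percentile(y,[1,99]).round(3),"z",np.percentile(Q[:,2],[2,98]).round(4))
E
```

```text
blue [412, 147, 71, 137, 6833] ztop 0.0334 [ 577.6 -147.7] [38.7 90.8] 65.3
blue [404, 298, 59, 52, 1769] ztop 0.0334 [ 648.4 -180.5] [38.2 43.8] 65.3
table -0.000994159445390913
t 34.33 grasp [ 567.7 -234.4  107.6] yaw 65.17 tiltx [-9.e-04 -5.e-04 -1.e+00] w 0.0197 F [ 0.6 -0.  -2.4]
{"dx":0.029,"dy":-0.0,"dz":0.001,"wx":0.0,"wy":-0.0,"wz":0.0},
{"dx":0.0286,"dy":-0.0004,"dz":0.0001,"wx":0.1,"wy":-0.0,"wz":0.0},
 ##wp
w5 [270, 184, 105, 105, 8317] [ 541.6 -223.5] [51.6 55.7] 65.2 x [0.558 0.608] y [0.   0.05] z [0.0732 0.0803]
w5 [154, 279, 39, 53, 1593] [ 546.8 -329.5] [18.  30.2] 65.1 x [0.62  0.649] y [-0.077 -0.06 ] z [0.0507 0.067 ]
w12 [266, 183, 113, 114, 9259] [ 544.  -224.7] [56.3 60.6] 65.1 x [0.558 0.611] y [-0.002  0.053] z [0.0746 0.0812]
w12 [157, 277, 38, 52, 1571] [ 547.1 -328.5] [18.2 30.2] 65.8 x [0.62  0.649] y [-0.076 -0.059] z [0.0508 0.0671]
```

Request:
apply_moves(
  increments=[
    {"dx":0.029,"dy":0,"dz":0.001,"wx":0,"wy":0,"wz":0},
    {"dx":0.02,"dy":0,"dz":0,"wx":0,"wy":0,"wz":0},
    {"dx":0.008,"dy":0,"dz":0,"wx":0,"wy":0,"wz":0},
    {"dx":0.002,"dy":0,"dz":0,"wx":0,"wy":0,"wz":0},
    {"dx":0,"dy":0,"dz":0,"wx":0,"wy":0,"wz":0},
  ],
)

```text
t: 34.95
position: [0.5692, -0.2363, 0.1183]
orientation: [[0.001, 0.421, 0.907], [-0.001, 0.907, -0.421], [-1.0, -0.001, 0.001]]
force: [-0.2, -0.8, -2.3]
grip_width: 0.0201
```

Request:
apply_moves(
  increments=[
    {"dx":0.002,"dy":0,"dz":0,"wx":0,"wy":0,"wz":0},
    {"dx":0,"dy":0,"dz":0,"wx":0,"wy":0,"wz":0},
  ],
)

```text
t: 35.2
position: [0.5691, -0.2362, 0.1162]
orientation: [[0.001, 0.421, 0.907], [-0.001, 0.907, -0.421], [-1.0, -0.001, 0.001]]
force: [0.7, -0.4, -4.0]
grip_width: 0.0202
```

```bash
python3 ty.py; python3 plan.py
```

```text
t 35.2 bedx 615.7 taby 25.3 z 47.2 Fy -0.08 w 0.020176605624225137
t 35.2 grasp [ 569.1 -236.3   47.2] yaw 65.11 tiltx [ 6.0e-04 -1.4e-03 -1.0e+00] w 0.0202 F [ 0.7 -0.4 -4. ]
```

Request:
apply_moves(
  increments=[
    {"dx":0.001,"dy":0,"dz":0,"wx":0,"wy":0,"wz":0},
    {"dx":0,"dy":0,"dz":0,"wx":0,"wy":0,"wz":0},
  ],
)

```text
t: 35.45
position: [0.5692, -0.2363, 0.1161]
orientation: [[0.001, 0.421, 0.907], [-0.001, 0.907, -0.421], [-1.0, -0.001, 0.001]]
force: [-1.3, 1.2, 5.4]
grip_width: 0.0201
```

Request:
apply_moves(
  increments=[
    {"dx":0,"dy":0,"dz":0,"wx":0,"wy":0,"wz":0},
    {"dx":0,"dy":0,"dz":0,"wx":0,"wy":0,"wz":0},
    {"dx":0,"dy":0,"dz":0,"wx":0,"wy":0,"wz":0},
  ],
  jaw=0.4,
)

```text
t: 35.83
position: [0.569, -0.2361, 0.1149]
orientation: [[0.0, 0.421, 0.907], [-0.001, 0.907, -0.421], [-1.0, -0.001, 0.001]]
force: [-0.0, -0.0, -0.2]
grip_width: 0.0364
```

```bash
python3 ty.py; python3 plan.py 45 9.9 569.3 -236.4 125 65.1 547 -329 125 65.1 547 -329 52 65.1
```

```text
t 35.825 bedx 615.6 taby 25.3 z 45.9 Fy -0.05 w 0.036434360846542724
t 35.83 grasp [ 569.  -236.2   45.9] yaw 65.12 tiltx [ 2.0e-04 -1.3e-03 -1.0e+00] w 0.0364 F [-0.  -0.  -0.2]
{"dx":-0.04,"dy":-0.0,"dz":0.0,"wx":0.0,"wy":0.0,"wz":0.0},
{"dx":-0.0391,"dy":-0.0002,"dz":0.0004,"wx":0.0,"wy":0.0,"wz":0.1},
 ##wp
{"dx":-0.0,"dy":-0.031,"dz":0.006,"wx":0.0,"wy":0.0,"wz":-0.0},
{"dx":-0.0,"dy":-0.031,"dz":0.007,"wx":0.0,"wy":0.0,"wz":-0.0},
{"dx":-0.0001,"dy":-0.0314,"dz":0.0058,"wx":0.0,"wy":0.0,"wz":-0.0}
--
 ##wp
{"dx":0.037,"dy":-0.0,"dz":-0.0,"wx":0.0,"wy":0.0,"wz":-0.0},
{"dx":0.036,"dy":-0.0,"dz":-0.0001,"wx":0.0,"wy":0.0,"wz":-0.0},
 ##wp
```

Request:
apply_moves(
  increments=[
    {"dx":-0.04,"dy":0,"dz":0,"wx":0,"wy":0,"wz":0},
    {"dx":-0.039,"dy":0,"dz":0,"wx":0,"wy":0,"wz":0.1},
    {"dx":0,"dy":-0.031,"dz":0.006,"wx":0,"wy":0,"wz":0},
    {"dx":0,"dy":-0.031,"dz":0.007,"wx":0,"wy":0,"wz":0},
    {"dx":0,"dy":-0.031,"dz":0.006,"wx":0,"wy":0,"wz":0},
  ],
)

```text
t: 36.45
position: [0.5469, -0.3292, 0.194]
orientation: [[0.001, 0.42, 0.907], [0.0, 0.907, -0.42], [-1.0, 0.001, 0.001]]
force: [-0.0, 0.1, -1.1]
grip_width: 0.0369
```

Request:
apply_moves(
  increments=[
    {"dx":0,"dy":0,"dz":0,"wx":0,"wy":0,"wz":0},
    {"dx":0.037,"dy":0,"dz":0,"wx":0,"wy":0,"wz":0},
    {"dx":0.036,"dy":0,"dz":0,"wx":0,"wy":0,"wz":0},
    {"dx":0,"dy":0,"dz":0,"wx":0,"wy":0,"wz":0},
  ],
)

```text
t: 36.95
position: [0.548, -0.3268, 0.1199]
orientation: [[0.001, 0.42, 0.908], [0.002, 0.908, -0.42], [-1.0, 0.002, -0.0]]
force: [-0.6, -0.5, 0.2]
grip_width: 0.0364
```

Request:
apply_moves(
  increments=[
    {"dx":0,"dy":0,"dz":0,"wx":0,"wy":0,"wz":0},
    {"dx":0,"dy":0,"dz":0,"wx":0,"wy":0,"wz":0},
    {"dx":0,"dy":0,"dz":0,"wx":0,"wy":0,"wz":0},
  ],
  jaw=0,
)

```text
t: 37.33
position: [0.5472, -0.3277, 0.1208]
orientation: [[0.001, 0.42, 0.907], [0.001, 0.907, -0.42], [-1.0, 0.001, 0.0]]
force: [0.4, 0.4, -0.1]
grip_width: 0.0176
```

Request:
apply_moves(
  increments=[
    {"dx":0,"dy":0.006,"dz":0,"wx":0,"wy":0,"wz":0},
    {"dx":0,"dy":0.006,"dz":0,"wx":0,"wy":0,"wz":0},
    {"dx":0,"dy":0.006,"dz":0,"wx":0,"wy":0,"wz":0},
    {"dx":0,"dy":0.006,"dz":0,"wx":0,"wy":0,"wz":0},
    {"dx":0,"dy":0.004,"dz":0,"wx":0,"wy":0,"wz":0},
  ],
)

```text
t: 37.95
position: [0.5589, -0.3024, 0.1209]
orientation: [[0.0, 0.42, 0.907], [0.001, 0.907, -0.42], [-1.0, 0.001, 0.0]]
force: [-2.0, -1.6, 0.7]
grip_width: 0.0177
```

Request:
apply_moves(
  increments=[
    {"dx":0,"dy":0.004,"dz":0,"wx":0,"wy":0,"wz":0},
    {"dx":0,"dy":0.004,"dz":0,"wx":0,"wy":0,"wz":0},
    {"dx":0,"dy":0.004,"dz":0,"wx":0,"wy":0,"wz":0},
    {"dx":0,"dy":0.004,"dz":0,"wx":0,"wy":0,"wz":0},
    {"dx":0,"dy":0,"dz":0,"wx":0,"wy":0,"wz":0},
  ],
)

```text
t: 38.58
position: [0.5657, -0.2877, 0.1208]
orientation: [[0.0, 0.42, 0.907], [0.001, 0.907, -0.42], [-1.0, 0.001, -0.0]]
force: [-3.4, -0.9, 3.2]
grip_width: 0.0177
```

```bash
python3 ty.py
```

```text
t 38.575 bedx 634.2 taby -22.7 z 51.8 Fy -2.21 w 0.017724179116381855
```

Request:
apply_moves(
  increments=[
    {"dx":0,"dy":0.002,"dz":0,"wx":0,"wy":0,"wz":0},
    {"dx":0,"dy":0.002,"dz":0,"wx":0,"wy":0,"wz":0},
    {"dx":0,"dy":0.002,"dz":0,"wx":0,"wy":0,"wz":0},
    {"dx":0,"dy":0,"dz":0,"wx":0,"wy":0,"wz":0},
  ],
)

```text
t: 39.08
position: [0.568, -0.283, 0.1209]
orientation: [[0.0, 0.421, 0.907], [0.0, 0.907, -0.421], [-1.0, 0.0, 0.0]]
force: [-3.7, -2.5, 3.3]
grip_width: 0.0182
```

Request:
apply_moves(
  increments=[
    {"dx":0,"dy":0.002,"dz":0,"wx":0,"wy":0,"wz":0},
    {"dx":0,"dy":0.002,"dz":0,"wx":0,"wy":0,"wz":0},
    {"dx":0,"dy":0,"dz":0,"wx":0,"wy":0,"wz":0},
    {"dx":0,"dy":0,"dz":0,"wx":0,"wy":0,"wz":0},
    {"dx":0,"dy":0,"dz":0,"wx":0,"wy":0,"wz":0},
  ],
)

```text
t: 39.7
position: [0.5692, -0.2801, 0.1208]
orientation: [[-0.0, 0.421, 0.907], [-0.0, 0.907, -0.421], [-1.0, -0.0, 0.0]]
force: [-5.7, -3.7, 3.3]
grip_width: 0.018
```

```bash
python3 ty.py; python3 look.py w13|grep red
```

```text
t 39.7 bedx 634.2 taby -14.5 z 51.8 Fy -5.80 w 0.017993601825041863
red [0, 0, 52, 67, 1802] ztop 0.0234 [ 340.4 -384.3] [19.  45.4] 31.8
red [486, 289, 75, 15, 779] ztop 0.0379 [ 616.3 -179.7] [49.5  6.9] 65.8
```

Request:
apply_moves(
  increments=[
    {"dx":0,"dy":0.002,"dz":0,"wx":0,"wy":0,"wz":0},
    {"dx":0,"dy":0,"dz":0,"wx":0,"wy":0,"wz":0},
    {"dx":0,"dy":0,"dz":0,"wx":0,"wy":0,"wz":0},
    {"dx":0,"dy":0,"dz":0,"wx":0,"wy":0,"wz":0},
  ],
)

```text
t: 40.25
position: [0.5699, -0.2788, 0.1209]
orientation: [[-0.0, 0.422, 0.907], [-0.001, 0.907, -0.422], [-1.0, -0.001, 0.0]]
force: [-5.1, -5.3, 3.2]
grip_width: 0.0178
```

Request:
apply_moves(
  increments=[
    {"dx":0,"dy":-0.006,"dz":0,"wx":0,"wy":0,"wz":0},
    {"dx":0,"dy":-0.012,"dz":0,"wx":0,"wy":0,"wz":0},
    {"dx":0,"dy":-0.013,"dz":0,"wx":0,"wy":0,"wz":0},
    {"dx":0,"dy":-0.013,"dz":0,"wx":0,"wy":0,"wz":0},
    {"dx":0,"dy":-0.006,"dz":0,"wx":0,"wy":0,"wz":0},
  ],
)

```text
t: 40.88
position: [0.5489, -0.3241, 0.1208]
orientation: [[0.001, 0.422, 0.907], [0.0, 0.907, -0.422], [-1.0, 0.0, 0.0]]
force: [-1.9, 3.3, 5.4]
grip_width: 0.0179
```

Request:
apply_moves(
  increments=[
    {"dx":0,"dy":-0.003,"dz":0,"wx":0,"wy":0,"wz":0},
    {"dx":0,"dy":-0.002,"dz":0,"wx":0,"wy":0,"wz":0},
    {"dx":0,"dy":-0.002,"dz":0,"wx":0,"wy":0,"wz":0},
    {"dx":0,"dy":0,"dz":0,"wx":0,"wy":0,"wz":0},
  ],
)

```text
t: 41.38
position: [0.5467, -0.3289, 0.1208]
orientation: [[0.001, 0.421, 0.907], [0.001, 0.907, -0.421], [-1.0, 0.001, 0.0]]
force: [-2.8, 2.9, 5.3]
grip_width: 0.0177
```

```bash
python3 ty.py
```

```text
t 41.375 bedx 634.3 taby -68.1 z 51.8 Fy 1.43 w 0.017654276991287625
```

Request:
apply_moves(
  increments=[
    {"dx":0,"dy":0,"dz":0,"wx":0,"wy":0,"wz":0},
    {"dx":0,"dy":0,"dz":0,"wx":0,"wy":0,"wz":0},
    {"dx":-0.04,"dy":0,"dz":0,"wx":0,"wy":0,"wz":0},
    {"dx":-0.038,"dy":0,"dz":0,"wx":0,"wy":0,"wz":0},
    {"dx":0,"dy":0.038,"dz":-0.006,"wx":0,"wy":0,"wz":0},
  ],
  jaw=0.5,
)

```text
t: 42.0
position: [0.5576, -0.2969, 0.2025]
orientation: [[0.007, 0.427, 0.904], [-0.005, 0.904, -0.427], [-1.0, -0.002, 0.009]]
force: [-0.9, 0.5, -0.1]
grip_width: 0.0458
```

Request:
apply_moves(
  increments=[
    {"dx":0,"dy":0.038,"dz":-0.006,"wx":0,"wy":0,"wz":0},
    {"dx":0,"dy":0.037,"dz":-0.006,"wx":0,"wy":0,"wz":0},
    {"dx":0,"dy":0,"dz":0,"wx":0,"wy":0,"wz":0},
    {"dx":0,"dy":0,"dz":0,"wx":0,"wy":0,"wz":0},
    {"dx":0,"dy":0,"dz":0,"wx":0,"wy":0,"wz":0},
  ],
)

```text
t: 42.62
position: [0.5773, -0.221, 0.1989]
orientation: [[0.001, 0.423, 0.906], [-0.001, 0.906, -0.423], [-1.0, -0.0, 0.001]]
force: [-0.3, -0.4, -0.3]
grip_width: 0.0459
```

```bash
python3 ty.py; python3 look.py w14 >/dev/null
python3 - <<'E'
from h import *
z=np.load("pics/w14.npz");p,d,P=z["p"],z["d"],z["P"]
m=cmask(p,"blue",120,40)&(P[...,2]>.06)&(P[...,2]<.07)&(d>0)
Q=P[m];x=Q@[.907,-.421,0];y=Q@[.421,.907,0];print(len(Q),np.percentile(x,[1,99]),np.percentile(y,[2,50,98]))
h=cv2.cvtColor(p,cv2.COLOR_RGB2HSV)
w=(h[...,2]<70)&(P[...,2]>.061)&(P[...,2]<.072)&(d>0)
for st,Q in blobs(P,w,80): print("tab",st.tolist(),*rect(Q))
E
python3 topchk.py|grep -v red
```

```text
t 42.625 bedx 616.7 taby 42.6 z 129.9 Fy -0.47 w 0.045873993768216124
2299 [0.59042165 0.6374942 ] [0.0356887  0.04505834 0.05438746]
tab [148, 266, 29, 40, 889] [ 546.2 -328.9] [17.2 28.4] 68.1
tab [629, 281, 11, 48, 294] [736.2   9.7] [ 9.4 47.1] 78.4
top yellow 203 ztop 0.025 [634.7 335.4] [38.6 48. ] 22.8
top yellow 107 ztop 0.056 [574.6 309.6] [49.8 17.2] 22.6
top blue 83 ztop 0.035 [ 713.5 -208.4] [38.  25.1] 49.2
top blue 208 ztop 0.025 [661.5 268.8] [38.5 47.3] 22.4
top blue 30 ztop 0.036 [ 662.6 -199.5] [ 7.7 28.6] 64.7
top blue 310 ztop 0.035 [ 575.9 -144.1] [36.8 83.6] 65.0
scene yellow 153 ztop 0.057 [575.2 312.8] [48.1 17.7] 21.9
scene yellow 334 ztop 0.025 [634.1 337.5] [39.2 48.7] 22.4
scene blue 123 ztop 0.064 [ 577.9 -212.7] [25.  48.7] 67.7
scene blue 679 ztop 0.034 [ 630.3 -164.7] [ 43.3 200. ] 65.8
scene blue 323 ztop 0.025 [661.7 271.5] [39.  48.4] 21.5
```

Request:
apply_moves(
  increments=[
    {"dx":0.036,"dy":0.0025,"dz":-0.002,"wx":0,"wy":0,"wz":0},
    {"dx":0.034,"dy":0,"dz":0,"wx":0,"wy":0,"wz":0},
    {"dx":0,"dy":0,"dz":0,"wx":0,"wy":0,"wz":0},
    {"dx":0,"dy":0,"dz":0,"wx":0,"wy":0,"wz":0},
  ],
)

```text
t: 43.28
position: [0.5776, -0.2168, 0.1299]
orientation: [[0.002, 0.421, 0.907], [-0.0, 0.907, -0.421], [-1.0, 0.0, 0.002]]
force: [0.1, -0.2, 0.4]
grip_width: 0.0457
```

Request:
apply_moves(
  increments=[
    {"dx":0,"dy":0,"dz":0,"wx":0,"wy":0,"wz":0},
    {"dx":0,"dy":0,"dz":0,"wx":0,"wy":0,"wz":0},
    {"dx":0,"dy":0,"dz":0,"wx":0,"wy":0,"wz":0},
    {"dx":0,"dy":0,"dz":0,"wx":0,"wy":0,"wz":0},
  ],
  jaw=0,
)

```text
t: 43.78
position: [0.5773, -0.2164, 0.1296]
orientation: [[0.001, 0.421, 0.907], [-0.0, 0.907, -0.421], [-1.0, 0.001, 0.001]]
force: [-1.1, -0.6, 4.5]
grip_width: 0.0197
```

```bash
python3 ty.py; python3 plan.py 35 7 578 -218.6 124 65.1 518.7 209.5 124 112.5
```

```text
t 43.775 bedx 614.8 taby 46.8 z 60.6 Fy -0.96 w 0.0197125512936416
t 43.77 grasp [ 577.4 -216.4   60.6] yaw 65.11 tiltx [ 0.0015 -0.     -1.    ] w 0.0197 F [-1.1 -0.6  4.5]
{"dx":-0.032,"dy":-0.001,"dz":0.001,"wx":0.0,"wy":0.0,"wz":-0.0},
{"dx":-0.0314,"dy":-0.0007,"dz":0.0006,"wx":0.0,"wy":0.1,"wz":-0.0},
 ##wp
{"dx":0.0,"dy":0.028,"dz":-0.018,"wx":-3.6,"wy":-0.0,"wz":-0.0},
{"dx":0.0,"dy":0.029,"dz":-0.016,"wx":-3.7,"wy":-0.0,"wz":-0.0},
{"dx":0.0,"dy":0.03,"dz":-0.014,"wx":-3.6,"wy":-0.0,"wz":-0.0}
--
{"dx":0.0,"dy":0.031,"dz":-0.013,"wx":-3.7,"wy":-0.0,"wz":-0.0},
{"dx":0.0,"dy":0.031,"dz":-0.01,"wx":-3.6,"wy":-0.0,"wz":-0.0},
{"dx":0.0,"dy":0.033,"dz":-0.009,"wx":-3.7,"wy":-0.0,"wz":-0.0},
{"dx":0.0,"dy":0.032,"dz":-0.006,"wx":-3.6,"wy":0.0,"wz":-0.0},
{"dx":0.0,"dy":0.033,"dz":-0.004,"wx":-3.7,"wy":0.0,"wz":-0.0}
--
{"dx":0.0,"dy":0.033,"dz":-0.002,"wx":-3.6,"wy":0.0,"wz":-0.0},
{"dx":0.0,"dy":0.034,"dz":-0.0,"wx":-3.7,"wy":0.0,"wz":-0.0},
{"dx":0.0,"dy":0.033,"dz":0.002,"wx":-3.6,"wy":0.0,"wz":-0.0},
{"dx":0.0,"dy":0.033,"dz":0.004,"wx":-3.6,"wy":0.0,"wz":-0.0},
{"dx":0.0003,"dy":0.0325,"dz":0.0066,"wx":-3.7,"wy":0.0,"wz":-0.0}
--
 ##wp
```

Request:
apply_moves(
  increments=[
    {"dx":-0.032,"dy":-0.001,"dz":0.001,"wx":0,"wy":0,"wz":0},
    {"dx":-0.031,"dy":-0.001,"dz":0,"wx":0,"wy":0.1,"wz":0},
    {"dx":0,"dy":0.028,"dz":-0.018,"wx":-3.6,"wy":0,"wz":0},
    {"dx":0,"dy":0.029,"dz":-0.016,"wx":-3.7,"wy":0,"wz":0},
    {"dx":0,"dy":0.03,"dz":-0.014,"wx":-3.6,"wy":0,"wz":0},
  ],
)

```text
t: 44.4
position: [0.563, -0.1184, 0.1912]
orientation: [[-0.003, 0.24, 0.971], [0.002, 0.971, -0.24], [-1.0, 0.001, -0.003]]
force: [0.8, 0.2, -3.3]
grip_width: 0.02
```

Request:
apply_moves(
  increments=[
    {"dx":0,"dy":0.031,"dz":-0.013,"wx":-3.7,"wy":0,"wz":0},
    {"dx":0,"dy":0.031,"dz":-0.01,"wx":-3.6,"wy":0,"wz":0},
    {"dx":0,"dy":0.033,"dz":-0.009,"wx":-3.7,"wy":0,"wz":0},
    {"dx":0,"dy":0.032,"dz":-0.006,"wx":-3.6,"wy":0,"wz":0},
    {"dx":0,"dy":0.033,"dz":-0.004,"wx":-3.7,"wy":0,"wz":0},
  ],
)

```text
t: 45.02
position: [0.5398, 0.0459, 0.1915]
orientation: [[-0.003, -0.077, 0.997], [0.001, 0.997, 0.077], [-1.0, 0.001, -0.003]]
force: [0.8, -1.1, -3.7]
grip_width: 0.02
```

Request:
apply_moves(
  increments=[
    {"dx":0,"dy":0.033,"dz":-0.002,"wx":-3.6,"wy":0,"wz":0},
    {"dx":0,"dy":0.034,"dz":0,"wx":-3.7,"wy":0,"wz":0},
    {"dx":0,"dy":0.033,"dz":0.002,"wx":-3.6,"wy":0,"wz":0},
    {"dx":0,"dy":0.033,"dz":0.004,"wx":-3.6,"wy":0,"wz":0},
    {"dx":0,"dy":0.033,"dz":0.007,"wx":-3.7,"wy":0,"wz":0},
  ],
)

```text
t: 45.65
position: [0.5171, 0.2112, 0.1916]
orientation: [[-0.003, -0.385, 0.923], [0.0, 0.923, 0.385], [-1.0, 0.001, -0.002]]
force: [0.6, -0.5, -3.3]
grip_width: 0.02
```

Request:
apply_moves(
  increments=[
    {"dx":0,"dy":0,"dz":0,"wx":0,"wy":0,"wz":0},
    {"dx":0,"dy":0,"dz":0,"wx":0,"wy":0,"wz":0},
    {"dx":0,"dy":0,"dz":0,"wx":0,"wy":0,"wz":0},
  ],
)

```text
t: 46.02
position: [0.5181, 0.209, 0.1921]
orientation: [[-0.002, -0.381, 0.925], [0.0, 0.925, 0.381], [-1.0, 0.001, -0.001]]
force: [-0.1, -0.4, -3.1]
grip_width: 0.0198
```

```bash
python3 uv.py; python3 look.py w15; python3 plan.py 30 7 518.7 209.5 54 112.5
python3 - <<'E'
from h import *
for n in("w10","w15"):
    z=np.load(f"pics/{n}.npz");p,d,P=z["p"],z["d"],z["P"]
    h=cv2.cvtColor(p,cv2.COLOR_RGB2HSV)
    for c in("yellow","blue","red"):
        w=cmask(p,c,120,50)&(P[...,2]>.0175)&(P[...,2]<.0285)&(d>0)&(P[...,0]>.6)
        for st,Q in blobs(P,w,100):
            Q=Q*1000;v=Q@[-.383,.924,0];print(n,c,st.tolist(),"v",np.percentile(v,[1,99]).round(1))
    w=(h[...,1]<40)&(P[...,2]>.06)&(P[...,2]<.095)&(d>0)
    for st,Q in blobs(P,w,600):
        Q=Q*1000;u=Q@[.924,.383,0];v=Q@[-.383,.924,0];print(n,"blade",st.tolist(),rect(Q/1000)[2],"z",np.percentile(Q[:,2],[5,50,95]).round(1),"u",np.percentile(u,[1,99]).round(1),"v",np.percentile(v,[1,99]).round(1))
E
```

```text
t 46.025 u 558.7 v -5.3 z 123.1 Fu -0.26 Fv -0.36 Fz -3.08 w 0.019830385372602757
blue [298, 417, 52, 7, 361] ztop 0.0235 [673.  273.3] [10.2 47.1] 22.6
table -0.000999023762720902
t 46.08 grasp [518.1 209.2 123.2] yaw 112.39 tiltx [-1.4e-03  4.0e-04 -1.0e+00] w 0.0198 F [ 0.   0.4 -2.6]
{"dx":0.023,"dy":0.0,"dz":0.0,"wx":-0.0,"wy":-0.0,"wz":-0.0},
{"dx":0.023,"dy":0.0,"dz":0.0,"wx":-0.1,"wy":-0.0,"wz":-0.0},
{"dx":0.0232,"dy":0.0001,"dz":0.0007,"wx":-0.0,"wy":-0.1,"wz":-0.1},
 ##wp
w10 yellow [297, 417, 53, 8, 405] v [43.  90.3]
w10 blade [273, 179, 98, 106, 7487] 22.3 z [77.1 78.4 81.5] u [503.6 559.7] v [40.5 90.7]
w10 blade [597, 313, 43, 35, 915] 35.0 z [61.8 77.  93. ] u [607.1 618.1] v [293.8 330.1]
w10 blade [297, 346, 50, 39, 1151] 22.6 z [76.7 77.7 78.6] u [609.4 636.6] v [49.9 81. ]
w15 blue [297, 417, 53, 8, 404] v [-28.6  18.2]
w15 blade [269, 181, 106, 110, 8388] 22.3 z [78.5 79.7 82.8] u [502.8 559.4] v [-34.1  21.1]
w15 blade [297, 346, 50, 39, 1109] 21.9 z [78.3 79.3 80.1] u [607.7 635.1] v [-22.4   8.8]
```

View pics/w15.png

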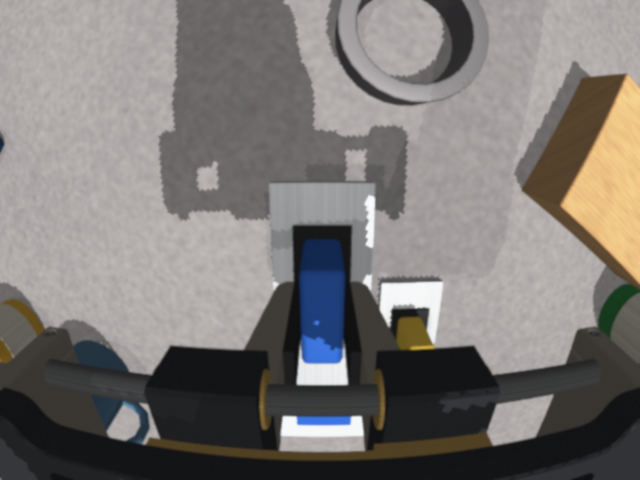

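Request:
apply_moves(
  increments=[
    {"dx":0.023,"dy":0.001,"dz":0,"wx":0,"wy":0,"wz":0},
    {"dx":0.023,"dy":0,"dz":0,"wx":-0.1,"wy":0,"wz":0},
    {"dx":0.017,"dy":0,"dz":0,"wx":0,"wy":-0.1,"wz":0},
    {"dx":0.006,"dy":0,"dz":0,"wx":0,"wy":0,"wz":0},
    {"dx":0,"dy":0,"dz":0,"wx":0,"wy":0,"wz":0},
  ],
)

```text
t: 46.7
position: [0.5177, 0.2113, 0.1233]
orientation: [[0.0, -0.384, 0.923], [0.002, 0.923, 0.384], [-1.0, 0.001, 0.001]]
force: [0.5, 0.8, -3.1]
grip_width: 0.0198
```

```bash
python3 uv.py;python3 plan.py
```

```text
t 46.7 u 559.3 v -3.0 z 54.3 Fu 0.78 Fv 0.53 Fz -3.09 w 0.019782121397759398
t 46.7 grasp [517.7 211.4  54.3] yaw 112.59 tiltx [ 4.0e-04  1.6e-03 -1.0e+00] w 0.0198 F [ 0.5  0.8 -3.1]
```

Request:
apply_moves(
  increments=[
    {"dx":0.001,"dy":-0.001,"dz":0.012,"wx":0,"wy":0,"wz":0},
    {"dx":0,"dy":0,"dz":0.012,"wx":0,"wy":0,"wz":0},
    {"dx":0,"dy":0,"dz":0.012,"wx":0,"wy":0,"wz":0},
    {"dx":0,"dy":0,"dz":0.012,"wx":0,"wy":0,"wz":0},
    {"dx":0,"dy":0,"dz":0,"wx":0,"wy":0,"wz":0},
  ],
)

```text
t: 47.32
position: [0.5632, 0.2294, 0.1225]
orientation: [[0.001, -0.385, 0.923], [0.002, 0.923, 0.385], [-1.0, 0.001, 0.002]]
force: [-1.5, 0.1, -3.8]
grip_width: 0.0198
```

Request:
apply_moves(
  increments=[
    {"dx":0,"dy":0,"dz":0.01,"wx":0,"wy":0,"wz":0},
    {"dx":0,"dy":0,"dz":0.01,"wx":0,"wy":0,"wz":0},
    {"dx":0,"dy":0,"dz":0.01,"wx":0,"wy":0,"wz":0},
    {"dx":0,"dy":0,"dz":0.004,"wx":0,"wy":0,"wz":0},
    {"dx":0,"dy":0,"dz":0,"wx":0,"wy":0,"wz":0},
  ],
)

```text
t: 47.95
position: [0.5938, 0.242, 0.1223]
orientation: [[0.0, -0.384, 0.923], [0.002, 0.923, 0.384], [-1.0, 0.001, 0.001]]
force: [-0.2, 0.3, -2.7]
grip_width: 0.0198
```

Request:
apply_moves(
  increments=[
    {"dx":0,"dy":0,"dz":0.002,"wx":0,"wy":0,"wz":0},
    {"dx":0,"dy":0,"dz":0.002,"wx":0,"wy":0,"wz":0},
    {"dx":0,"dy":0,"dz":0.002,"wx":0,"wy":0,"wz":0},
    {"dx":0,"dy":0,"dz":0.001,"wx":0,"wy":0,"wz":0},
    {"dx":0,"dy":0,"dz":0,"wx":0,"wy":0,"wz":0},
  ],
)

```text
t: 48.58
position: [0.6002, 0.2447, 0.1225]
orientation: [[0.001, -0.385, 0.923], [0.002, 0.923, 0.385], [-1.0, 0.001, 0.001]]
force: [-0.1, -0.5, -2.7]
grip_width: 0.0202
```

```bash
python3 uv.py
```

```text
t 48.575 u 648.4 v -3.6 z 53.5 Fu -0.31 Fv -0.43 Fz -2.67 w 0.020170703032906266
```

Request:
apply_moves(
  increments=[
    {"dx":0,"dy":0,"dz":0.001,"wx":0,"wy":0,"wz":0},
    {"dx":0,"dy":0,"dz":0.001,"wx":0,"wy":0,"wz":0},
    {"dx":0,"dy":0,"dz":0.001,"wx":0,"wy":0,"wz":0},
    {"dx":0,"dy":0,"dz":0,"wx":0,"wy":0,"wz":0},
  ],
)

```text
t: 49.08
position: [0.6011, 0.2452, 0.1219]
orientation: [[-0.004, -0.384, 0.923], [-0.0, 0.923, 0.384], [-1.0, 0.002, -0.004]]
force: [-6.4, -1.5, -0.2]
grip_width: 0.0199
```

Request:
apply_moves(
  increments=[
    {"dx":0,"dy":0,"dz":0.001,"wx":0,"wy":0,"wz":0},
    {"dx":0,"dy":0,"dz":0.001,"wx":0,"wy":0,"wz":0},
    {"dx":0,"dy":0,"dz":0,"wx":0,"wy":0,"wz":0},
  ],
)

```text
t: 49.45
position: [0.6016, 0.2454, 0.1215]
orientation: [[-0.008, -0.384, 0.923], [-0.002, 0.923, 0.384], [-1.0, 0.002, -0.008]]
force: [-9.5, -3.5, 1.3]
grip_width: 0.0196
```

```bash
python3 uv.py
```

```text
t 49.45 u 649.3 v -3.6 z 52.5 Fu -10.13 Fv 0.36 Fz 1.28 w 0.01962288210347596
```

Back wall reached. Lower, release, rise and back off.

Request:
apply_moves(
  increments=[
    {"dx":0.002,"dy":0,"dz":0,"wx":0,"wy":0,"wz":0},
    {"dx":0.001,"dy":0,"dz":-0.001,"wx":0,"wy":0,"wz":0},
    {"dx":0,"dy":0,"dz":0,"wx":0,"wy":0,"wz":0},
  ],
)

```text
t: 49.82
position: [0.6012, 0.2453, 0.1196]
orientation: [[-0.006, -0.384, 0.923], [-0.001, 0.923, 0.384], [-1.0, 0.002, -0.006]]
force: [-10.8, -3.2, 6.8]
grip_width: 0.0198
```

Request:
apply_moves(
  increments=[
    {"dx":0,"dy":0,"dz":0,"wx":0,"wy":0,"wz":0},
    {"dx":0,"dy":0,"dz":0,"wx":0,"wy":0,"wz":0},
    {"dx":0,"dy":0,"dz":0,"wx":0,"wy":0,"wz":0},
  ],
  jaw=0.5,
)

```text
t: 50.2
position: [0.6045, 0.2465, 0.1199]
orientation: [[0.002, -0.385, 0.923], [0.002, 0.923, 0.385], [-1.0, 0.001, 0.003]]
force: [1.0, 0.6, -0.4]
grip_width: 0.0453
```

Request:
apply_moves(
  increments=[
    {"dx":-0.04,"dy":0,"dz":-0.002,"wx":0,"wy":0,"wz":0},
    {"dx":-0.045,"dy":0,"dz":-0.002,"wx":0,"wy":0,"wz":0},
    {"dx":-0.05,"dy":0,"dz":-0.03,"wx":0,"wy":0,"wz":0},
    {"dx":-0.03,"dy":0,"dz":-0.05,"wx":0,"wy":0,"wz":0},
    {"dx":0,"dy":0,"dz":-0.05,"wx":0,"wy":0,"wz":0},
  ],
)

```text
t: 50.82
position: [0.4803, 0.1945, 0.2871]
orientation: [[0.006, -0.384, 0.923], [0.005, 0.923, 0.384], [-1.0, 0.002, 0.008]]
force: [0.2, 0.1, -0.0]
grip_width: 0.0456
```

Request:
apply_moves(
  increments=[
    {"dx":0,"dy":0,"dz":0,"wx":0,"wy":0,"wz":0},
    {"dx":0,"dy":0,"dz":0,"wx":0,"wy":0,"wz":0},
    {"dx":0,"dy":0,"dz":0,"wx":0,"wy":0,"wz":0},
  ],
)

```text
t: 51.2
position: [0.4812, 0.1949, 0.2843]
orientation: [[0.001, -0.385, 0.923], [0.002, 0.923, 0.385], [-1.0, 0.001, 0.002]]
force: [0.7, 0.3, -0.3]
grip_width: 0.0458
```

```bash
python3 uv.py; python3 look.py w16
python3 - <<'E'
from h import *
z=np.load("pics/w16.npz");p,d,P=z["p"],z["d"],z["P"]
h=cv2.cvtColor(p,cv2.COLOR_RGB2HSV)
for c in("yellow","blue"):
    for st,Q in blobs(P,cmask(p,c,120,50)&(P[...,2]>.012)&(P[...,2]<.065)&(d>0)&(P[...,1]>.15),100):
        zt=np.percentile(Q[:,2],80);Q=Q[abs(Q[:,2]-zt)<.005]*1000;print(c,"z",zt.round(3),"u",np.percentile(Q@[.924,.383,0],[1,99]).round(1),"v",np.percentile(Q@[-.383,.924,0],[1,99]).round(1))
w=(h[...,1]<40)&(P[...,2]>.004)&(P[...,2]<.014)&(d>0)&(P[...,1]>.15)&(P[...,0]>.48)
for st,Q in blobs(P,w,300):
    Q=Q*1000;print("blade z",np.percentile(Q[:,2],[5,95]).round(1),"u",np.percentile(Q@[.924,.383,0],[1,99]).round(1),"v",np.percentile(Q@[-.383,.924,0],[1,99]).round(1))
w=(h[...,1]<40)&(h[...,2]>130)&(P[...,2]>.0165)&(P[...,2]<.026)&(d>0)&(P[...,1]>.1)&(P[...,0]>.55)&(P[...,0]<.75)
for st,Q in blobs(P,w,300):
    Q=Q*1000;print("roof u",np.percentile(Q@[.924,.383,0],[1,99]).round(1),"v",np.percentile(Q@[-.383,.924,0],[1,99]).round(1))
E
python3 topchk.py
python3 - <<'E'
from h import *
p,d=camera("top");cv2.imwrite("pics/tend.png",p[:,:,::-1])
P=cloud("top",d);h=cv2.cvtColor(p,cv2.COLOR_RGB2HSV)
k=(h[...,2]<60)&(P[...,2]>.055)&(P[...,2]<.08)&(d>0)&(P[...,1]<-.2)&(P[...,0]>.5)&(P[...,0]<.65)
for st,Q in blobs(P,k,15): print("tab",*rect(Q))
E
```

```text
t 51.2 u 519.4 v -4.1 z 215.3 Fu 0.71 Fv -0.02 Fz -0.34 w 0.04582812430622126
red [263, 366, 18, 18, 266] ztop 0.0238 [677.4 211.8] [28.  20.6] 22.1
yellow [364, 367, 17, 17, 251] ztop 0.0237 [632.8 320.1] [26.7 18.9] 26.8
blue [0, 151, 55, 116, 2143] ztop 0.0333 [ 612.1 -161. ] [ 40.6 166.8] 65.4
blue [301, 308, 41, 77, 1795] ztop 0.0550 [598.6 243.5] [48.7 18.9] 22.0
table -0.0009602944718407613
yellow z 0.024 u [693.1 720. ] v [42.8 62.4]
blue z 0.055 u [622.8 669.9] v [-13.7   5.2]
blade z [ 5.9 10.3] u [592.9 685. ] v [-32.4  22.7]
blade z [5.5 9.8] u [593.8 685.3] v [40.  53.8]
blade z [5.3 8.2] u [593.  622.8] v [57.3 91.5]
roof u [678.7 720.8] v [-64.6 -16.9]
roof u [678.7 720.7] v [ 6.8 55.6]
top red 196 ztop 0.026 [689.1 202.2] [38.4 47.2] 23.1
top red 31 ztop 0.040 [ 616.1 -182.8] [44.9  7.6] 67.6
top blue 345 ztop 0.035 [ 677.8 -190.4] [37.1 99.9] 64.7
top blue 62 ztop 0.025 [668.5 254.2] [39.1 16.6] 28.2
top blue 308 ztop 0.036 [ 577.7 -144.9] [36.7 87.2] 64.9
scene red 26 ztop 0.039 [ 615.3 -179. ] [46.3  3.4] 63.0
scene red 313 ztop 0.025 [689.  204.9] [40.5 48.7] 22.5
scene yellow 154 ztop 0.057 [574.4 313.1] [46.7 18.9] 22.0
scene yellow 318 ztop 0.025 [634.3 337.7] [38.3 48.2] 24.1
scene blue 678 ztop 0.034 [ 630.3 -164.7] [ 44.7 199.8] 65.9
scene blue 174 ztop 0.055 [601.7 248.4] [47.7 20.3] 24.5
scene blue 324 ztop 0.025 [661.6 271. ] [39.9 48. ] 22.1
tab [ 548.  -327.2] [17.3 29.8] 62.8
```

View pics/tend.png

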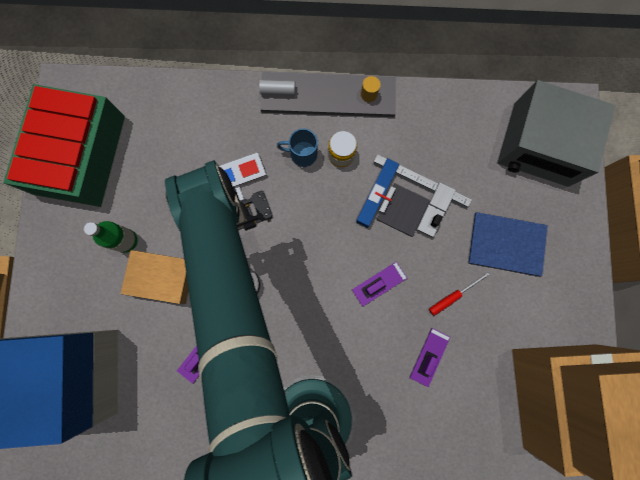

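```bash
python3 -c "
from station import *
print(close_job())"
```

```text
the job is handed in; nothing more can be done
None
```

The job is handed in at about t = 51 s of the 210 s allowed. Yellow and blue were measured and racked. No red scraper was visible from any camera, so I skipped it.

- **Caliper start:** the jaw began about 50 mm closed, so I slid it fully open before laying the first scraper on the bed.
- **Squeeze:** I laid yellow, then blue, on the bed and closed the jaw slowly. By the last pointer picture the anvil had given about 6 mm for yellow and 4.6 mm for blue (then 2 mm more commanded). The force on the tool stayed under about 8 N. I slid the jaw back after each.
- **Rack:** each scraper was pushed in until it met the back wall with about 10 N, then lowered and released. The last wrist picture shows both tails about 86 mm in front of the mouth, which is fully home. Both lie flat and within about 1 mm of their slot centres.
- **Jaw and surroundings:** the jaw is at its open stop, measured within about 2 mm. The gripper is clear of everything, and no bystander looked moved in the last top picture. The arm hid part of the tape and carton there.

**Disagreements:** the top and scene cameras differ by about 3 mm in y. I used the wrist camera and the felt contacts instead. The start pose showed the fingertips overlapping the blue box in the picture, but no force was felt, and I lifted straight out of it. I saw no knock to a scraper and no slackening of the grip.

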